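Stand the tea dispenser up in its slide-jaw holder

ROBOT

A 6-joint arm with a two-finger parallel gripper is mounted at the origin on the work surface. World frame = base frame: x ahead of the robot, y to its left, z up, the work surface at z = 0. Lengths are in m, angles in rad, forces in N, time in s.
With the tool pointing down it reaches from about 0.25 to 0.8 m from the base axis. Payload 8.5 kg.
Tool frame: the origin (TCP) lies midway between the tips of the shut fingers; the grasp point (between the pads) lies 19 mm behind it (robot.grip_depth is the distance from the TCP to the grasp point, in m); z points along the fingers, y is the direction in which the jaws open and shut (so a half turn about z gives the same grasp; the last joint's range is limited). The gripper opens to 85 mm and grips with 20 to 120 N. Pads are 22 mm wide; open, the fingers measure 114 mm over their backs; the gripper's body (76 mm by 85 mm) begins 54 mm behind the grasp point. The pads swing forward as they close: fully open they stand 13 mm farther back than shut.
Start: joints at [1.318, 0.238, -0.013, 1.319, 0, 1.571], TCP at [0.131, 0.508, 0.231] pointing down, gripper open.
Joint ranges: [-2.66, 2.66], [-1.03, 1.9], [-1.14, 1.46], [-1.82, 2.27], [-1.45, 1.34], [-3.14, 3.14]. Speed limits (rad/s): [2.22, 2.22, 2.79, 3.14, 3.14, 3.14].

INTERFACE

Orientations are given as a unit quaternion [w, x, y, z].
In Python, from cell import robot gives the robot as it stands.
- The arm moves only by the shell command python3 -m crank 'ROWS' [OPENING] [FORCE]. ROWS is JSON, a list of rows, each an object of numbers: "tx", "ty", "tz": the shift along the tool's x, y, z in cm; "roll": the turn about the tool's z in rad. In form: [{"tx": .., "ty": .., "tz": .., "roll": ..}, ...]. A call has 1 to 12 rows; each row shifts and turns the pose as measured when the row begins, along the tool's axes as they then stand; what a row does not reach is not made up. A row lasts 1/8 s, in which the tool goes at most 62.5 mm and 10.7 degrees, less where a joint would pass 70% of its speed; a pose out of reach is approached as far as the arm can. A call with a gripper value outside its range is refused whole. OPENING is the finger opening in cm, from 0 to 8.54, set as the call begins (- or left out, the last holds). The fingers move at their own pace and stop on an object; FORCE is the grip in N (left out, the last holds). Time passes only in rows, so rows that do not move let the fingers close. It gives the time, the measured TCP pose, the force and the opening at its end, in the units of the state.
- robot.get_state(): the state, without advancing time (a new reading comes with each control period).
- robot.camera(name): name is "side" or "top" or "wrist"; returns a dict with "image" (480x640x3 uint8, red, green, blue), "fx", "fy", "cx", "cy" (pixels), "R" (3x3) and "t" (3): a world point X has camera coordinates R X + t. Camera axes: x right, y down, z forward; pixel columns grow to the right and rows downward; lengths in m; the calibration is good to about 2 mm. A picture is of the moment at which its call begins. There is no depth.
- robot.finish_job(): hands the job in, once; it reports no verdict.
The state is a dict: "clock": time; "qpos": joint angles; "dq": joint speeds; "joint_efforts": joint torques, N m; "eef_pos": TCP position; "tcp_rot": TCP orientation; "force": force on the tool from outside, world axes, zero at the start; "wrist_torque": the same for the moment, N m; "grip_width": finger opening in m.
Only numpy, scipy, OpenCV 4.12 (cv2) and the standard library are available. Lean on these libraries where they do the work, as an engineer would, in place of code of your own. Each camera call takes 0.05 s, during which the arm holds its last target.

TASK

The tea-bag dispenser is still clamped lying down from the drive: slide the holder's blue jaw well open, tip the dispenser up gently so that it stands upright on its foot between the two jaws with its dispensing face uncovered, and slide the jaw shut again so that it is held snugly. Do not let it drop or topple, and leave the other things on the counter where they are.

Things in the scene. Friction and masses are not known exactly. Their poses are not given: they have to be found in the camera images.
- holder: Slide-jaw holder fixed to the counter: aluminium base, black rubber channel floor 72 mm wide at z = 12 mm. Origin: underside, mid-channel. x: across the channel, away from the robot; y (robot's left): along the channel; z up; turned at most 0.4 rad. Base: y -135 to +135, x -190 to +60 mm. Both jaws: y -120 to +60 mm.
- fixed_jaw (a point): Middle of the top edge of the fixed steel jaw's inner face, at x = +35, y = -30, z = 110 mm in the holder's frame, on the far side of the channel. This jaw is 14 mm thick and does not move. Axes as the holder's.
- jaw (a joint): Slide of the blue jaw on the robot's side, in m: gap between the upright jaw faces = 66 mm + this. Grows as the jaw slides away from the fixed jaw (holder's -x), to 0.055 at most. About 4 N of friction; stays where left. Shut on the lying canister it starts at 0.0065 to 0.009; shut on the standing canister (lip touching its side) it reads 0.014.
- jaw_lip (a point): Middle of the nose of the blue jaw's hold-down lip. The blue plate is 14 mm thick; along its top edge the lip overhangs the channel by 10 mm, underside 93 and top 102 mm over the counter, so the gap from lip to fixed jaw is 56 mm + the joint value. Shut, it reaches over the lying canister and stops it being raised. Axes as the holder's.
- jaw_tab (a point): Top middle of the orange upright tab that moves the jaw, 98 mm over the counter. 16 mm thick along the slide, 46 mm wide across it, upper 65 mm free; 48 mm of free space between it and the blue plate, open on the robot's side. Can be pinched, or pushed from either side. Axes as the holder's.
- canister: Tea dispenser, 0.35 to 0.7 kg: metal box 150 long, 70 wide (x), 76 mm deep (z), red lid section and black carry handle at one end. Starts lying on its dispensing face (yellow, black slot). Origin: centre of that side. y: from foot (-75 mm) to lid end (+75 mm), along the holder's y when lying, up when standing. z: up when lying. Standing, it tops out 223 mm over the counter.
- canister_bar (a point): Middle of the handle's round grip bar: 12 mm diameter, along the canister's x, 46 mm free between the side arms, at y = +130, z = 56 mm in the canister's frame: bar centre 55 mm beyond the lid, rigidly fixed. While the canister lies it is 68 mm over the counter, out past the jaws' ends. Axes as the canister's.
- canister_foot (a point): Centre of the canister's foot, at y = -75, z = 38 mm in the canister's frame; the foot measures 70 by 76 mm. Axes as the canister's.
- mug_red: red plastic mug, 76 mm across, 90 mm high, handle on its side; bystander, leave it where it is. Origin: centre of its underside
- mug_white: white mug, 76 mm across, 90 mm high, handle on its side; bystander, leave it where it is. Origin: centre of its underside
- jar: amber jar with white cap, 72 mm across, 110 mm high; bystander, leave it where it is. Origin: centre of its underside
- flask: steel flask with black cap, 74 mm across, 200 mm high; bystander, leave it where it is. Origin: centre of its underside
- spoon: steel serving spoon lying flat, 170 mm long; bystander, leave it where it is. Origin: centre of its underside

How it is judged:
On the way, in this order (a step that is already met when the one before it is completed fails the run):
1. the jaw is slid open until its lip is clear of the lying dispenser (joint above 0.014) (value of joint jaw above 0.014 m and angle between canister's own y axis and vertical above 1.3 rad), for 0.1 s.
2. the dispenser stands upright and still on its foot on the channel floor between the jaws (angle between canister's own y axis and vertical below 0.06 rad and z of canister_foot in the frame of holder between 0.006 and 0.018 m and y of canister_foot in the frame of holder between -0.09 and 0.03 m and x of canister_foot in the frame of holder between -0.06 and 0.012 m and linear speed of canister below 0.02 m/s), for 0.2 s.
At the end, for the whole second after the job is handed in: The dispenser stands still and upright (within 0.06 rad), foot on the channel floor, between the jaws (foot centre -90 to +30 mm along the holder's y), dispensing face towards either open end, and the jaw is shut on it with at most 3.5 mm of play (joint below 0.0175) (all of step 2 and value of joint jaw below 0.0175 m); the robot touches nothing.
It fails at once if the canister is dropped, toppled or flung (it moves faster than 0.6 m/s) (linear speed of canister above 0.6 m/s).
It fails at once if a bystander is shifted by more than 30 mm (distance of any of mug_red, mug_white, jar, flask, spoon from where it was at the start of the episode above 0.03 m).
It also fails if it takes over 59 s, if anything falls off the work surface, if the arm or the gripper's body presses on something with over 40 N, if the wrist force passes 120 N, or if a joint passes its speed limit or range.

## Working session

There is one attempt and no reset: what is moved stays moved. The work goes in short steps, Python scripts to look and compute and a shell command to move; the robot and the scene stay as the last step left them, time stands still between calls to the robot, and variables do not carry over. Pictures are saved under pics/ and viewed, and the job is handed in when it is done.

```bash
ls -la; mkdir -p pics; python3 - <<'E'
from cell import robot
import cv2,json
s=robot.get_state();print(s)
for n in ["side","top","wrist"]:
    c=robot.camera(n)
    cv2.imwrite(f"pics/{n}0.png",c["image"][:,:,::-1])
    print(n,c["fx"],c["fy"],c["cx"],c["cy"],c["R"],c["t"])
print(robot.grip_depth, robot.get_state()["clock"])
E
```

```text
total 12
drwxr-xr-x  3 agent agent 4096 Dec  6 22:57 .
drwxr-xr-x 23 root  root  4096 Dec  6 22:57 ..
drwxr-xr-x  2 agent agent 4096 Dec  6 22:57 pics
{'clock': 0.0, 'qpos': array([ 1.31798120e+00,  2.38769079e-01, -1.42485665e-02,  1.31925127e+00,
       -3.91475885e-05,  1.57077464e+00]), 'dq': array([-7.47510438e-04, -1.55966691e-03, -8.88164881e-04,  3.55783121e-04,
       -1.02282107e-03, -7.61113560e-05]), 'joint_efforts': array([ 1.20622888e-03, -5.38782835e+01,  3.46432471e+01,  1.86026772e-02,
        7.01820613e-05,  1.07787639e-05]), 'eef_pos': array([0.13122106, 0.50788596, 0.23068601]), 'tcp_rot': array([-7.34157284e-05,  1.26060382e-01,  9.92022297e-01, -7.32885619e-04]), 'force': array([-0.46523763, -0.5829296 ,  0.7451249 ]), 'wrist_torque': array([-0.00691356, -0.00385246,  0.01301517]), 'grip_width': 0.0853656384100395}
side 475.43950289217725 475.43950289217725 323.27439180195347 233.80550648756343 [[ 0.73979205 -0.67282778 -0.00323872]
 [-0.41921229 -0.45715934 -0.78438918]
 [ 0.52627822  0.5816426  -0.62026053]] [-0.46441951  0.28254578  0.99487547]
top 584.9151707347932 584.9151707347932 317.12564063803444 240.72594115682193 [[-2.71689126e-04 -9.99927416e-01  1.20453045e-02]
 [-9.82370535e-01 -1.98491749e-03 -1.86933655e-01]
 [ 1.86943996e-01 -1.18837401e-02 -9.82298691e-01]] [-0.05308726  0.60102603  1.58425976]
wrist 430.772869281182 430.772869281182 320.138687833124 237.35347828174602 [[ 2.51056620e-01  9.67972340e-01  3.49986984e-04]
 [ 9.20220685e-01 -2.38783718e-01  3.10122922e-01]
 [ 3.00273982e-01 -7.75363474e-02 -9.50696403e-01]] [-0.5254878  -0.03992663  0.37860282]
0.0187 0.15
```

View pics/side0.png

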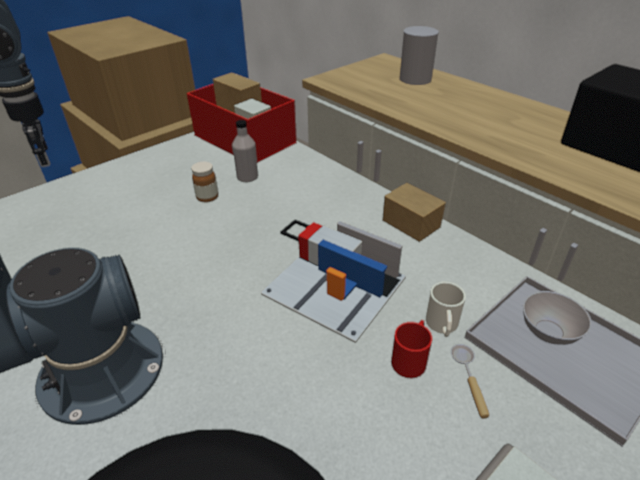

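View pics/top0.png

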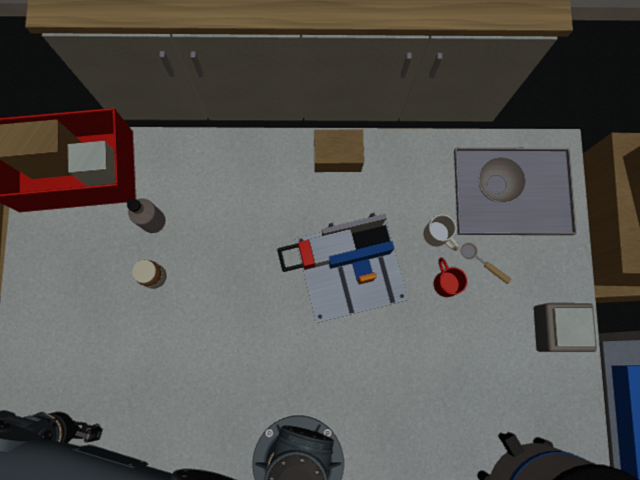

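View pics/wrist0.png

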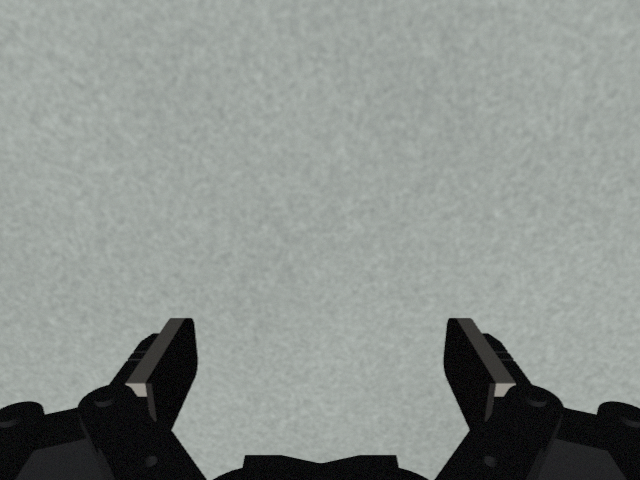

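The side view shows the holder with the blue jaw, its orange tab at about (337,283) and the canister with its handle at about (295,230). In the top view the tab is at about (368,278) and the handle at about (290,258), so the holder is turned by about +0.25 rad. I'll enlarge crops to read keypoints.

```bash
python3 - <<'E'
import cv2
a=cv2.imread("pics/top0.png")[200:330,265:415]; cv2.imwrite("pics/topc.png",cv2.resize(a,(750,650)[:2],interpolation=cv2.INTER_CUBIC)[:600])
a=cv2.imread("pics/side0.png")[210:350,255:415]; cv2.imwrite("pics/sidec.png",cv2.resize(a,(800,700),interpolation=cv2.INTER_CUBIC)[:600])
E
```

```text
(no output)
```

View pics/topc.png

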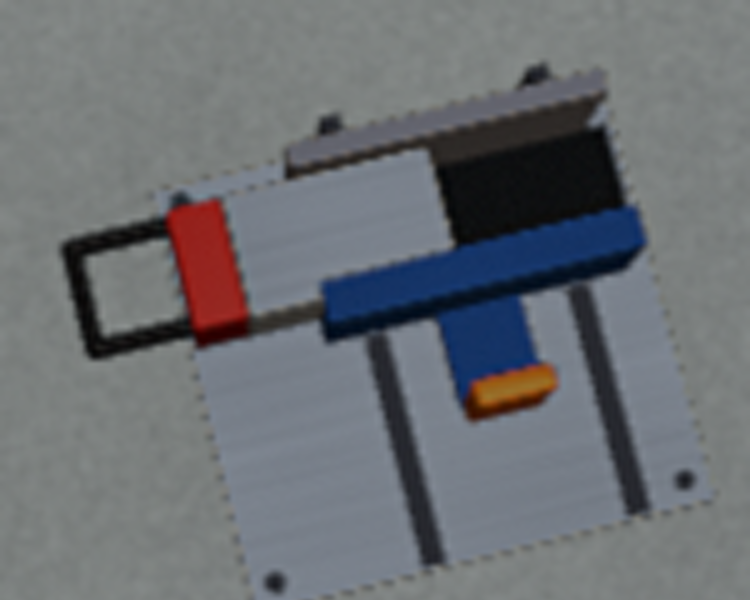

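View pics/sidec.png

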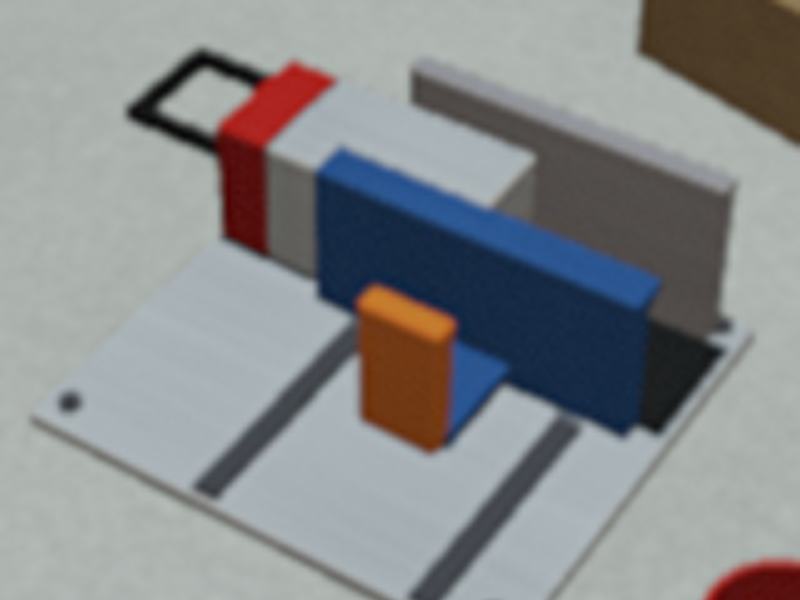

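```bash
cat > fit.py <<'E'
import numpy as np
from scipy.optimize import least_squares
from cell import robot
import cv2
def Rz(a): c,s=np.cos(a),np.sin(a); return np.array([[c,-s,0],[s,c,0],[0,0,1]])
def proj(c,P):
    p=c["R"]@P+c["t"]; return np.array([c["fx"]*p[0]/p[2]+c["cx"],c["fy"]*p[1]/p[2]+c["cy"]])
E
python3 - <<'E'
from fit import *
cam={n:robot.camera(n) for n in("top","side")}
off={"top":(265,200),"side":(255,210)}
# body, local pt(m), cam, crop px
L=[("h",(35,60,110),"top",(287,166)),("h",(35,-120,110),"top",(606,93)),
("h",(-190,135,None),"top",(255,601)),("h",(-190,-135,None),"top",(712,498)),("h",(60,135,None),"top",(157,190)),
("h",(35,60,110),"side",(412,72)),("h",(35,-120,110),"side",(724,194)),("h",(49,-120,110),"side",(736,184)),
("h",(-190,135,None),"side",(33,415)),("h",(60,-135,None),"side",(752,335)),
("j",(10,60,102),"top",(323,285)),("j",(10,-120,102),"top",(638,207)),("j",(-14,-120,102),"top",(645,240)),
("j",(-14,60,102),"side",(318,178)),("j",(10,60,102),"side",(342,150)),("j",(-14,-120,102),"side",(640,308)),("j",(10,-120,102),"side",(660,285)),
("j",(-62,-7,98),"top",(472,382)),("j",(-62,-53,98),"top",(553,367)),
("j",(-78,-7,98),"side",(358,297)),("j",(-78,-53,98),"side",(442,336)),("j",(-62,-53,98),"side",(457,322)),("j",(-62,-7,98),"side",(376,285)),
("c",(35,-75,76),"top",(430,150)),("c",(-35,-75,76),"top",(455,245)),("c",(35,-75,76),"side",(535,157)),("c",(35,75,76),"side",(295,62)),("c",(-35,75,76),"side",(220,130)),
("c",(35,75,76),"top",(170,208)),
("c",(29,130,56),"top",(72,246)),("c",(-29,130,56),"top",(95,348)),("c",(29,130,56),"side",(200,57)),("c",(-29,130,56),"side",(138,108)),
]
def W(p,b,l):
    x,y,psi,q,cx,cy,cp,zb,tx=p
    l=np.array([l[0],l[1],zb*1000 if l[2] is None else l[2]])/1000
    if b=="j": l=l+[-.031-q,0,0]+ ([tx,0,0] if l[0]<-.05 else [0,0,0])
    if b=="c": l=Rz(cp)@l+[cx,cy,.012]
    return Rz(psi)@l+[x,y,0]
def res(p):
    r=[]
    for b,l,n,u in L:
        px=np.array([off[n][i]+(u[i]+.5)/5-.5 for i in (0,1)])
        r+=list(proj(cam[n],W(p,b,l))-px)
    return np.array(r)
p0=[.45,-.05,.25,.008,0,0.04,0,.008,0]
s=least_squares(res,p0,loss="soft_l1")
print(s.x.round(4)); r=res(s.x).reshape(-1,2)
for (b,l,n,u),e in zip(L,r): print(b,l,n,e.round(2))
p=s.x
print("tab",W(p,"j",(-70,-30,98)),"bar",W(p,"c",(0,130,56)),"pivot",W(p,"c",(0,-75,0)))
print("yaxis",Rz(p[2])@[0,1,0], "cy lying center y", p[5])
E
```

```text
[ 0.5927 -0.135   0.2384  0.0089 -0.0026  0.0569 -0.0032  0.0039  0.0009]
h (35, 60, 110) top [1.21 0.15]
h (35, -120, 110) top [ 1.24 -0.33]
h (-190, 135, None) top [-0.03  2.68]
h (-190, -135, None) top [0.66 0.74]
h (60, 135, None) top [-0.78  0.38]
h (35, 60, 110) side [-0.17 -1.69]
h (35, -120, 110) side [ 1.14 -0.74]
h (49, -120, 110) side [ 1.39 -1.87]
h (-190, 135, None) side [-0.65  0.13]
h (60, -135, None) side [ 1.26 -0.03]
j (10, 60, 102) top [-0.36 -0.29]
j (10, -120, 102) top [0.58 0.05]
j (-14, -120, 102) top [1.47 1.86]
j (-14, 60, 102) side [-1.21 -2.  ]
j (10, 60, 102) side [-0.47 -1.54]
j (-14, -120, 102) side [-0.24  0.12]
j (10, -120, 102) side [ 0.76 -1.19]
j (-62, -7, 98) top [0.12 0.02]
j (-62, -53, 98) top [ 0.35 -0.94]
j (-78, -7, 98) side [-0.77  0.46]
j (-78, -53, 98) side [-0.57  0.4 ]
j (-62, -53, 98) side [ 0.19 -0.85]
j (-62, -7, 98) side [-0.52 -1.05]
c (35, -75, 76) top [ 0.14 -0.57]
c (-35, -75, 76) top [1.35 4.73]
c (35, -75, 76) side [ 0.83 -0.59]
c (35, 75, 76) side [-0.3  -1.68]
c (-35, 75, 76) side [-1.17 -1.62]
c (35, 75, 76) top [-0.72  0.15]
c (29, 130, 56) top [0.23 0.45]
c (-29, 130, 56) top [0.28 0.2 ]
c (29, 130, 56) side [ 0.92 -0.45]
c (-29, 130, 56) side [0.06 0.31]
tab [ 0.49393002 -0.18993467  0.098     ] bar [0.54645833 0.04606816 0.068     ] pivot [ 0.59422792 -0.15328847  0.012     ]
yaxis [-0.23617642  0.97171019  0.        ] cy lying center y 0.05692109532408118
```

```bash
cat > go.py <<'E'
import numpy as np,sys
from cell import robot
from scipy.spatial.transform import Rotation as Ro
def rot(s): q=s["tcp_rot"]; return Ro.from_quat([q[1],q[2],q[3],q[0]]).as_matrix()
def to(P,ang=None):
    s=robot.get_state();M=rot(s);d=np.array(P)-s["eef_pos"]
    a=np.arctan2(M[1,1],M[0,1]);
    print("t",round(s["clock"],2),"pos",s["eef_pos"].round(4),"toolz",M[:,2].round(3),"yang",a.round(3),"F",s["force"].round(1),"q",s["qpos"].round(2),"w",round(s["grip_width"],4))
    print("need tool cm",(M.T@d*100).round(2), "roll",None if ang is None else round((a-ang+np.pi)%(2*np.pi)-np.pi,3))
E
python3 -m crank '[{"tx":-4,"ty":-4.5},{"tx":-4,"ty":-4.5},{"tx":-4,"ty":-4.5},{"tx":-4,"ty":-4.5},{"tx":-4,"ty":-4.5},{"tx":-4,"ty":-4.5},{"tx":-4,"ty":-4.5},{"tx":-4,"ty":-4.5},{"tx":-4,"ty":-4.5},{"tx":-4,"ty":-4.5},{"tx":-4,"ty":-4.5},{"tx":-4,"ty":-4.5}]' 8.5 30
python3 -c "
from go import *
to([.494,-.19,.17],.2384)"
```

```text
t 0.25 pos [0.1313 0.5081 0.231 ] toolz [-0.    -0.001 -1.   ] yang 1.318 F [ 0.7  0.6 -0.1] q [ 1.32  0.24 -0.01  1.32  0.    1.57] w 0.0853
need tool cm [-52.58 -58.51   6.14] roll 1.08invalid input at $[0]: expected keys tx, ty, tz, roll
```

```bash

python3 -m crank '[{"tx":-4,"ty":-4.5,"tz":0,"roll":0},{"tx":-4,"ty":-4.5,"tz":0,"roll":0},{"tx":-4,"ty":-4.5,"tz":0,"roll":0},{"tx":-4,"ty":-4.5,"tz":0,"roll":0},{"tx":-4,"ty":-4.5,"tz":0,"roll":0},{"tx":-4,"ty":-4.5,"tz":0,"roll":0},{"tx":-4,"ty":-4.5,"tz":0,"roll":0},{"tx":-4,"ty":-4.5,"tz":0,"roll":0},{"tx":-4,"ty":-4.5,"tz":0,"roll":0},{"tx":-4,"ty":-4.5,"tz":0,"roll":0},{"tx":-4,"ty":-4.5,"tz":0,"roll":0},{"tx":-4,"ty":-4.5,"tz":0,"roll":0}]' 8.5 30
python3 -c "
from go import *
to([.494,-.19,.17],.2384)"
```

```text
clock: 1.75
eef_pos: [0.4705, -0.1508, 0.2321]
tcp_rot: [0.004, 0.122, 0.992, 0.001]
force: [1.0, 1.8, -0.1]
grip_width: 0.0847
t 1.75 pos [ 0.4705 -0.1508  0.2321] toolz [ 0.008  0.001 -1.   ] yang 1.325 F [ 1.   1.8 -0.1] q [-0.31  0.18 -0.09  1.3   0.   -0.07] w 0.0847
need tool cm [-3.19 -3.25  6.22] roll 1.087
```

```bash

python3 -m crank '[{"tx":-3.2,"ty":-3.2,"tz":0,"roll":0.155},{"tx":0,"ty":0,"tz":0,"roll":0.155},{"tx":0,"ty":0,"tz":0,"roll":0.155},{"tx":0,"ty":0,"tz":0,"roll":0.155},{"tx":0,"ty":0,"tz":0,"roll":0.155},{"tx":0,"ty":0,"tz":0,"roll":0.155},{"tx":0,"ty":0,"tz":0,"roll":0.155},{"tx":0,"ty":0,"tz":0,"roll":0}]' 
python3 -c "
from go import *
import cv2
to([.494,-.19,.17],.2384)
cv2.imwrite('pics/w1.png',robot.camera('wrist')['image'][:,:,::-1])
cv2.imwrite('pics/s1.png',robot.camera('side')['image'][:,:,::-1])
"
```

```text
clock: 2.75
eef_pos: [0.4951, -0.1964, 0.2295]
tcp_rot: [0.001, 0.633, 0.774, 0.002]
force: [0.2, 0.4, 0.1]
grip_width: 0.0854
t 2.75 pos [ 0.4951 -0.1964  0.2295] toolz [ 0.005  0.002 -1.   ] yang 0.2 F [0.2 0.4 0.1] q [-0.38  0.25 -0.    1.31  0.    0.99] w 0.0854
need tool cm [ 0.64 -0.02  5.95] roll -0.039
```

View pics/w1.png

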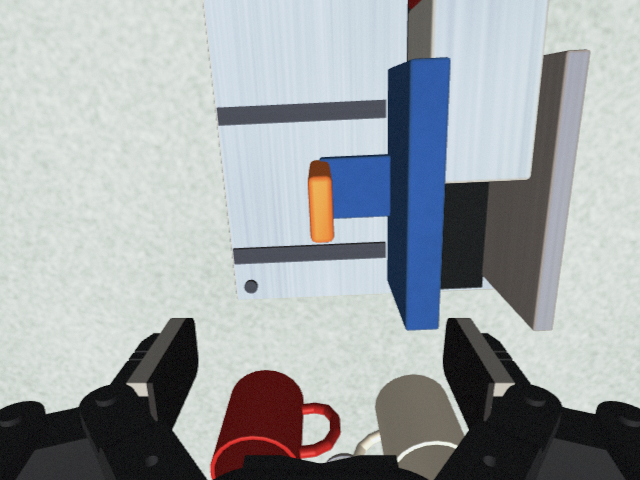

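View pics/s1.png

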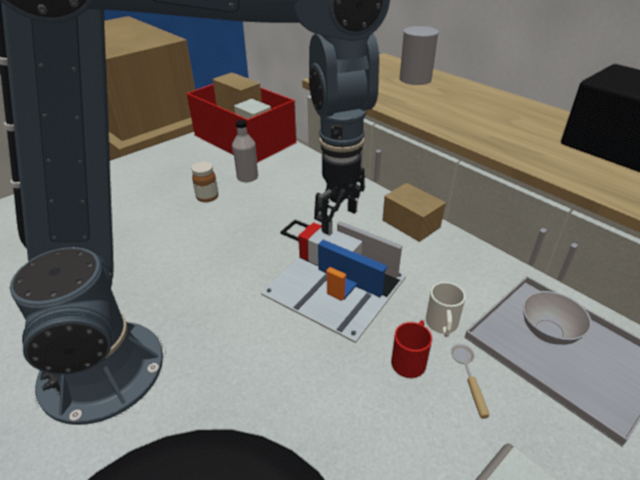

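The wrist view shows the tab top at (309–334, 178–241), the blue plate top at (411–450, 60)–(407–439, 328), and the fixed jaw top at (565–589, 50)–(533–552, 330). I'll refit with these points.

```bash
python3 - <<'E'
import cv2
a=cv2.imread("pics/w1.png")[30:350,290:610]; cv2.imwrite("pics/w1c.png",cv2.resize(a,(600,600),interpolation=cv2.INTER_CUBIC))
E
```

```text
(no output)
```

View pics/w1c.png

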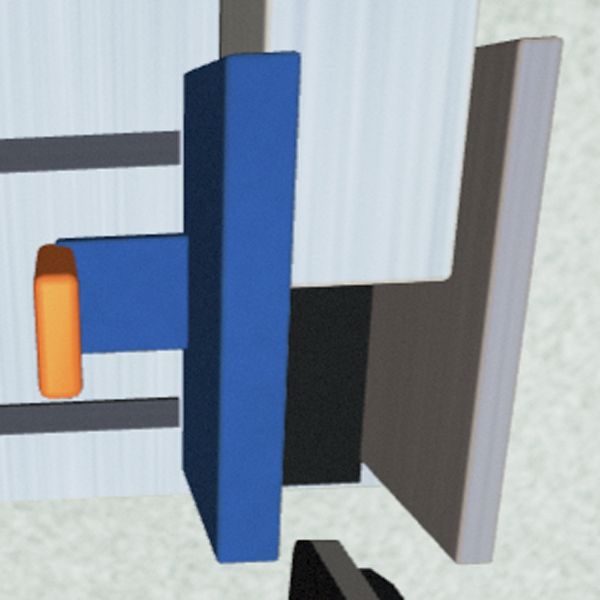

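```bash
python3 - <<'E'
from fit import *
c=robot.camera("wrist")
p=[0.5927,-0.135,0.2384,0.0089,-0.0026,0.0569,-0.0032,0.0039,0.0009]
def W(b,l):
    x,y,psi,q,cx,cy,cp,zb,tx=p
    l=np.array(l)/1000
    if b=="j": l=l+[-.031-q,0,0]
    if b=="c": l=Rz(cp)@l+[cx,cy,.012]
    return Rz(psi)@l+[x,y,0]
for b,l in [("j",(-62,-7,98)),("j",(-78,-7,98)),("j",(-62,-53,98)),("j",(-78,-53,98)),("j",(10,60,102)),("j",(-14,60,102)),("j",(10,-120,102)),("j",(-14,-120,102)),("h",(35,60,110)),("h",(49,60,110)),("h",(35,-120,110)),("h",(49,-120,110)),("c",(35,-75,76))]:
    print(b,l,proj(c,W(b,l)).round(1))
E
```

```text
j (-62, -7, 98) [327.4 180. ]
j (-78, -7, 98) [302.4 180.9]
j (-62, -53, 98) [329.6 247.8]
j (-78, -53, 98) [305.8 248.7]
j (10, 60, 102) [447.6  62.3]
j (-14, 60, 102) [406.3  63.9]
j (10, -120, 102) [433.9 334.9]
j (-14, -120, 102) [400.1 336.1]
h (35, 60, 110) [567.1  56.6]
h (49, 60, 110) [592.   55.7]
h (35, -120, 110) [530.8 337.6]
h (49, -120, 110) [551.1 336.9]
c (35, -75, 76) [528.3 186.3]
```

```bash
python3 - <<'E'
from fit import *
cam={n:robot.camera(n) for n in("top","side","wrist")}
off={"top":(265,200,5),"side":(255,210,5),"wrist":(290,30,1.875)}
L=[("h",(35,60,110),"top",(287,166)),("h",(35,-120,110),"top",(606,93)),
("h",(-190,135,None),"top",(255,601)),("h",(-190,-135,None),"top",(712,498)),("h",(60,135,None),"top",(157,190)),
("h",(35,60,110),"side",(412,72)),("h",(35,-120,110),"side",(724,194)),("h",(49,-120,110),"side",(736,184)),
("h",(-190,135,None),"side",(33,415)),("h",(60,-135,None),"side",(752,335)),
("j",(10,60,102),"top",(323,285)),("j",(10,-120,102),"top",(638,207)),
("j",(-14,60,102),"side",(318,178)),("j",(10,60,102),"side",(342,150)),("j",(-14,-120,102),"side",(640,308)),("j",(10,-120,102),"side",(660,285)),
("j",(-62,-7,98),"top",(472,382)),("j",(-62,-53,98),"top",(553,367)),
("j",(-78,-7,98),"side",(358,297)),("j",(-78,-53,98),"side",(442,336)),("j",(-62,-53,98),"side",(457,322)),("j",(-62,-7,98),"side",(376,285)),
("c",(35,-75,76),"top",(430,150)),("c",(35,-75,76),"side",(535,157)),("c",(35,75,76),"side",(295,62)),("c",(-35,75,76),"side",(220,130)),
("c",(35,75,76),"top",(170,208)),
("c",(29,130,56),"top",(72,246)),("c",(-29,130,56),"top",(95,348)),("c",(29,130,56),"side",(200,57)),("c",(-29,130,56),"side",(138,108)),
]
Wr=[("j",(-78,-7,98),(36,275)),("j",(-62,-7,98),(78,272)),("j",(-78,-53,98),(40,397)),("j",(-62,-53,98),(83,395)),
("j",(10,60,102),(300,53)),("j",(-14,60,102),(228,56)),("j",(10,-120,102),(278,560)),("j",(-14,-120,102),(218,561)),
("h",(35,60,110),(517,38)),("h",(49,60,110),(562,37)),("h",(35,-120,110),(459,563)),("h",(49,-120,110),(493,562)),
("c",(35,-75,76),(452,278))]
L+=[(b,l,"wrist",u) for b,l,u in Wr]
def W(p,b,l):
    x,y,psi,q,cx,cy,cp,zb,tx=p[:9]
    l=np.array([l[0],l[1],zb*1000 if l[2] is None else l[2]])/1000
    if b=="j": l=l+[-.031-q,0,0]+ ([tx,0,0] if l[0]<-.05 else [0,0,0])
    if b=="c": l=Rz(cp)@l+[cx,cy,.012]
    return Rz(psi)@l+[x,y,0]
# per-camera 3D offset nuisance (2 mm)
def res(p):
    r=[]
    o={n:p[9+3*i:12+3*i] for i,n in enumerate(("top","side","wrist"))}
    for b,l,n,u in L:
        px=np.array([off[n][i]+(u[i]+.5)/off[n][2]-.5 for i in (0,1)])
        r+=list((proj(cam[n],W(p,b,l)+o[n])-px)/(1 if n=="wrist" else .8))
    r+=list(p[9:]/.002)+[p[8]/.001]
    return np.array(r)
p0=[.59,-.13,.24,.008,0,0.057,0,.008,0]+[0]*9
s=least_squares(res,p0,loss="soft_l1")
p=s.x;print(p.round(4)); r=res(p)[:2*len(L)].reshape(-1,2)
print("wrist res",r[-13:].round(1).tolist(), "rms",np.sqrt((r**2).mean()))
print("tab",W(p,"j",(-70,-30,98)),"bar",W(p,"c",(0,130,56)),"pivot",W(p,"c",(0,-75,0)))
E
```

```text
[ 5.936e-01 -1.330e-01  2.446e-01  7.500e-03 -1.100e-03  5.770e-02
 -7.200e-03  7.200e-03 -1.000e-04 -1.000e-03 -1.400e-03 -1.100e-03
  6.000e-04  0.000e+00 -5.600e-03  3.000e-04  1.400e-03 -4.400e-03]
wrist res [[-1.4, -0.5], [0.9, -0.0], [0.1, 1.6], [0.6, 1.6], [0.8, -0.8], [-1.6, -0.4], [0.3, -0.6], [-1.1, 0.2], [0.6, 0.7], [1.2, 0.0], [-2.3, -0.3], [-0.3, -0.6], [-0.2, 0.7]] rms 0.9521407644120651
tab [ 0.49556757 -0.18836212  0.098     ] bar [0.54794513 0.04912737 0.068     ] pivot [ 0.59615534 -0.15012316  0.012     ]
```

```bash

python3 -m crank '[{"tx":0.8,"ty":0,"tz":0,"roll":-0.045},{"tx":0,"ty":0,"tz":0,"roll":0},{"tx":0,"ty":0,"tz":0,"roll":0}]' 5.5 30
python3 -c "
from go import *
to([.4956,-.1884,.057],.2446)"
```

```text
clock: 3.42
eef_pos: [0.4935, -0.1878, 0.2297]
tcp_rot: [0.001, 0.613, 0.79, 0.002]
force: [-0.2, -0.5, -0.2]
grip_width: 0.055
t 3.42 pos [ 0.4935 -0.1878  0.2297] toolz [ 0.005  0.002 -1.   ] yang 0.251 F [-0.2 -0.5 -0.2] q [-0.37  0.24 -0.01  1.31  0.    0.95] w 0.055
need tool cm [-0.12  0.1  17.27] roll 0.006
```

```bash

python3 -m crank '[{"tx":-0.1,"ty":0.1,"tz":4,"roll":0},{"tx":0,"ty":0,"tz":4,"roll":0},{"tx":0,"ty":0,"tz":3,"roll":0},{"tx":0,"ty":0,"tz":2,"roll":0}]'
python3 -c "
from go import *
import cv2
to([.4956,-.1884,.057],.2446)
cv2.imwrite('pics/w2.png',robot.camera('wrist')['image'][:,:,::-1])"
```

```text
clock: 3.92
eef_pos: [0.4974, -0.189, 0.0982]
tcp_rot: [0.004, 0.613, 0.79, 0.003]
force: [0.3, -0.0, 0.3]
grip_width: 0.055
t 3.92 pos [ 0.4974 -0.189   0.0982] toolz [ 0.01 -0.   -1.  ] yang 0.251 F [ 0.3 -0.   0.3] q [-0.37  0.32 -0.25  0.99  0.    0.95] w 0.055
need tool cm [ 0.12 -0.2   4.12] roll 0.007
```

View pics/w2.png

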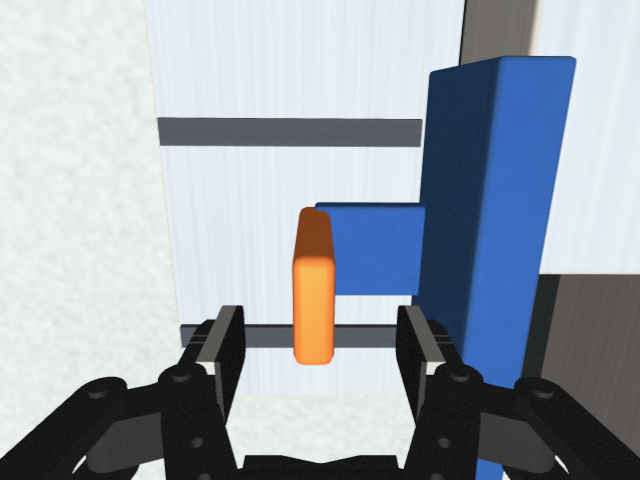

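The tab (294–334, 260–362) sits centred between the fingers at (242) and (398), and the right finger clears the blue plate. Next I go down and pinch it.

```bash

python3 -m crank '[{"tx":0.1,"ty":-0.3,"tz":2.2,"roll":0},{"tx":0,"ty":0,"tz":2.2,"roll":0},{"tx":0,"ty":0,"tz":0,"roll":0}]'
python3 -m crank '[{"tx":0,"ty":0,"tz":0,"roll":0},{"tx":0,"ty":0,"tz":0,"roll":0},{"tx":0,"ty":0,"tz":0,"roll":0},{"tx":0,"ty":0,"tz":0,"roll":0}]' 0 30
python3 -c "
from go import *
to([.4956,-.1884,.057],.2446)"
```

```text
clock: 4.35
eef_pos: [0.4939, -0.1886, 0.0519]
tcp_rot: [0.003, 0.613, 0.79, 0.003]
force: [-0.2, -0.7, -0.4]
grip_width: 0.0553
clock: 4.85
eef_pos: [0.4951, -0.189, 0.0541]
tcp_rot: [0.004, 0.613, 0.79, 0.003]
force: [2.6, 0.7, -6.7]
grip_width: 0.0158
t 4.85 pos [ 0.4951 -0.189   0.0541] toolz [ 0.01 -0.   -1.  ] yang 0.251 F [ 2.6  0.7 -6.7] q [-0.37  0.36 -0.32  0.88  0.    0.95] w 0.0158
need tool cm [ 0.05  0.07 -0.29] roll 0.006
```

```bash

python3 -m crank '[{"tx":0,"ty":-0.7,"tz":0,"roll":0},{"tx":0,"ty":-0.8,"tz":0,"roll":0},{"tx":0,"ty":-0.8,"tz":0,"roll":0},{"tx":0,"ty":-0.8,"tz":0,"roll":0},{"tx":0,"ty":-0.8,"tz":0,"roll":0},{"tx":0,"ty":-0.6,"tz":0,"roll":0},{"tx":0,"ty":0,"tz":0,"roll":0}]'
python3 -c "
from go import *
to([.4951,-.1890,.057],.2446)"
```

```text
clock: 5.72
eef_pos: [0.4518, -0.1999, 0.0541]
tcp_rot: [0.005, 0.613, 0.79, 0.004]
force: [0.2, -0.3, -3.7]
grip_width: 0.0157
t 5.72 pos [ 0.4518 -0.1999  0.0541] toolz [ 0.013  0.001 -1.   ] yang 0.252 F [ 0.2 -0.3 -3.7] q [-0.42  0.31 -0.41  0.84  0.01  0.9 ] w 0.0157
need tool cm [-0.03  4.47 -0.24] roll 0.007
```

```bash

python3 -m crank '[{"tx":0,"ty":0,"tz":0,"roll":0},{"tx":0,"ty":0,"tz":0,"roll":0},{"tx":0,"ty":0,"tz":0,"roll":0},{"tx":0,"ty":0,"tz":-3,"roll":0},{"tx":0,"ty":0,"tz":-4,"roll":0},{"tx":0,"ty":0,"tz":-5,"roll":0},{"tx":0,"ty":0,"tz":-5,"roll":0},{"tx":0,"ty":0,"tz":0,"roll":0}]' 5.5
python3 -c "
from go import *
to([.548,.049,.2],1.8154)
import cv2
cv2.imwrite('pics/w3.png',robot.camera('wrist')['image'][:,:,::-1])
"
```

```text
clock: 6.72
eef_pos: [0.4502, -0.1999, 0.2301]
tcp_rot: [0.006, 0.612, 0.791, 0.005]
force: [0.4, -0.1, -2.0]
grip_width: 0.0549
t 6.72 pos [ 0.4502 -0.1999  0.2301] toolz [ 0.015  0.001 -1.   ] yang 0.253 F [ 0.4 -0.1 -2. ] q [-0.42  0.17 -0.1   1.28  0.01  0.9 ] w 0.0549
need tool cm [21.66 15.65  3.17] roll -1.562
```

View pics/w3.png

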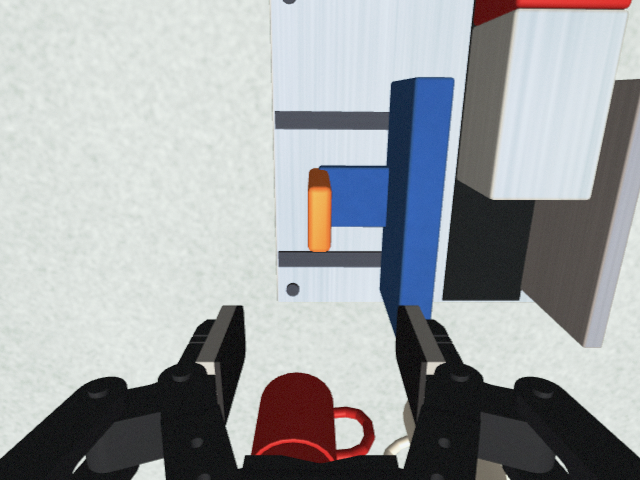

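The jaw is open, with its lip clear of the canister, which is still lying. Now I move over the bar.

```bash

python3 -m crank '[{"tx":4.3,"ty":3.1,"tz":0,"roll":0},{"tx":4.3,"ty":3.1,"tz":0,"roll":0},{"tx":4.3,"ty":3.1,"tz":0,"roll":0},{"tx":4.3,"ty":3.1,"tz":0,"roll":0},{"tx":4.3,"ty":3.1,"tz":0,"roll":0}]' 
python3 -m crank '[{"tx":0,"ty":0,"tz":0,"roll":-0.156},{"tx":0,"ty":0,"tz":0,"roll":-0.156},{"tx":0,"ty":0,"tz":0,"roll":-0.156},{"tx":0,"ty":0,"tz":0,"roll":-0.156},{"tx":0,"ty":0,"tz":0,"roll":-0.156},{"tx":0,"ty":0,"tz":0,"roll":-0.156},{"tx":0,"ty":0,"tz":0,"roll":-0.156},{"tx":0,"ty":0,"tz":0,"roll":-0.156},{"tx":0,"ty":0,"tz":0,"roll":-0.156},{"tx":0,"ty":0,"tz":0,"roll":-0.156},{"tx":0,"ty":0,"tz":0,"roll":0}]' 
python3 -c "
from go import *
to([.548,.049,.2],1.8154)
"
```

```text
clock: 7.4
eef_pos: [0.546, 0.0511, 0.2237]
tcp_rot: [0.001, 0.615, 0.788, 0.002]
force: [0.5, -0.3, -0.1]
grip_width: 0.0551
clock: 8.78
eef_pos: [0.5399, 0.0561, 0.2057]
tcp_rot: [-0.011, -0.145, 0.989, 0.002]
force: [-0.0, 0.4, 0.3]
grip_width: 0.0551
t 8.78 pos [0.5399 0.0561 0.2057] toolz [-0.022 -0.    -1.   ] yang 1.863 F [-0.   0.4  0.3] q [ 0.1   0.29 -0.    1.3   0.   -0.19] w 0.0551
need tool cm [-0.59 -0.92  0.55] roll 0.047
```

```bash

python3 -m crank '[{"tx":-0.6,"ty":-0.9,"tz":1.5,"roll":0.047},{"tx":0,"ty":0,"tz":1.5,"roll":0},{"tx":0,"ty":0,"tz":0,"roll":0}]' 
python3 -c "
from go import *
to([.548,.049,.055],1.8154)
import cv2
from fit import *
c=robot.camera('wrist')
cv2.imwrite('pics/w4.png',c['image'][:,:,::-1])
print(proj(c,np.array([.548,.049,.068])))
"
```

```text
clock: 9.15
eef_pos: [0.5478, 0.0482, 0.1713]
tcp_rot: [-0.013, -0.115, 0.993, 0.001]
force: [-0.6, -0.1, 1.4]
grip_width: 0.0552
t 9.15 pos [0.5478 0.0482 0.1713] toolz [-0.025 -0.001 -1.   ] yang 1.801 F [-0.6 -0.1  1.4] q [ 0.09  0.33 -0.05  1.22  0.   -0.14] w 0.0552
need tool cm [-0.33  0.02 11.62] roll -0.015
[319.61518202 239.84075169]
```

View pics/w4.png

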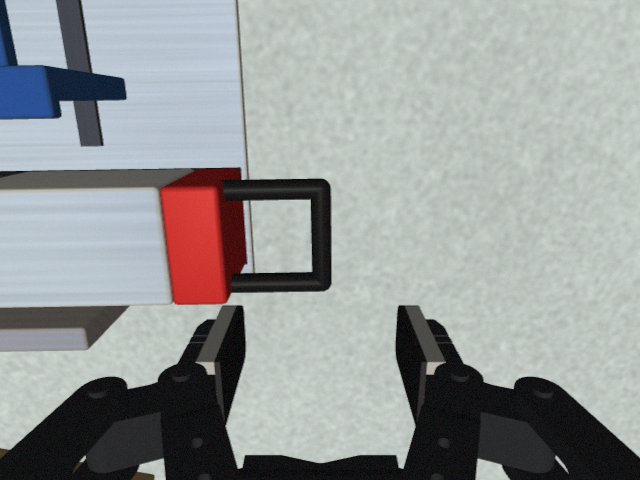

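```bash

python3 -m crank '[{"tx":-0.2,"ty":0,"tz":3.5,"roll":-0.015},{"tx":-0.1,"ty":0,"tz":3.5,"roll":0},{"tx":0,"ty":0,"tz":2.5,"roll":0},{"tx":0,"ty":0,"tz":0,"roll":0}]' 4.5
python3 -c "
from go import *
to([.548,.049,.049],1.8154)
import cv2
from fit import *
c=robot.camera('wrist')
cv2.imwrite('pics/w5.png',c['image'][:,:,::-1])
"
```

```text
clock: 9.7
eef_pos: [0.5511, 0.0484, 0.0758]
tcp_rot: [-0.01, -0.119, 0.993, 0.001]
force: [0.2, -0.2, 0.7]
grip_width: 0.0451
t 9.7 pos [0.5511 0.0484 0.0758] toolz [-0.02 -0.   -1.  ] yang 1.809 F [ 0.2 -0.2  0.7] q [ 0.09  0.4  -0.2   0.99  0.   -0.15] w 0.0451
need tool cm [0.23 0.12 2.68] roll -0.007
```

View pics/w5.png

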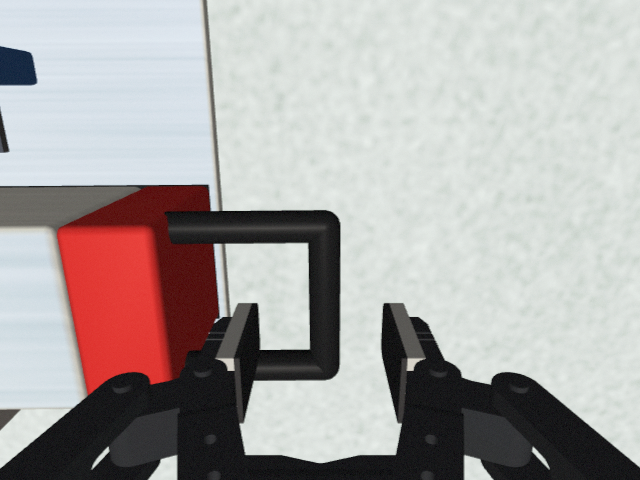

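```bash

python3 -c "
from go import *
from fit import *
c=robot.camera('wrist');s=robot.get_state();M=rot(s)
for dz in (0,.008): print(proj(c,s['eef_pos']+M@[0,0,dz]),proj(c,s['eef_pos']+M@[.01,0,dz]))
"
```

```text
[318.97479605 323.18209689] [318.91488375 298.54825595]
[318.98842398 312.83838279] [318.93156439 289.15720732]
```

```bash

python3 -m crank '[{"tx":0.6,"ty":0.2,"tz":0,"roll":-0.007},{"tx":0,"ty":0,"tz":1.6,"roll":0},{"tx":0,"ty":0,"tz":1.2,"roll":0},{"tx":0,"ty":0,"tz":0,"roll":0}]' 4.5
python3 -c "
from go import *
to([.548,.049,.049],1.8154)
import cv2
from fit import *
c=robot.camera('wrist')
cv2.imwrite('pics/w6.png',c['image'][:,:,::-1])
"
```

```text
clock: 10.3
eef_pos: [0.547, 0.0492, 0.0507]
tcp_rot: [-0.006, -0.122, 0.992, 0.001]
force: [0.2, 0.8, 0.2]
grip_width: 0.0448
t 10.3 pos [0.547  0.0492 0.0507] toolz [-0.012  0.    -1.   ] yang 1.816 F [0.2 0.8 0.2] q [ 0.09  0.41 -0.26  0.92  0.   -0.16] w 0.0448
need tool cm [-0.1  -0.04  0.17] roll 0.001
```

View pics/w6.png

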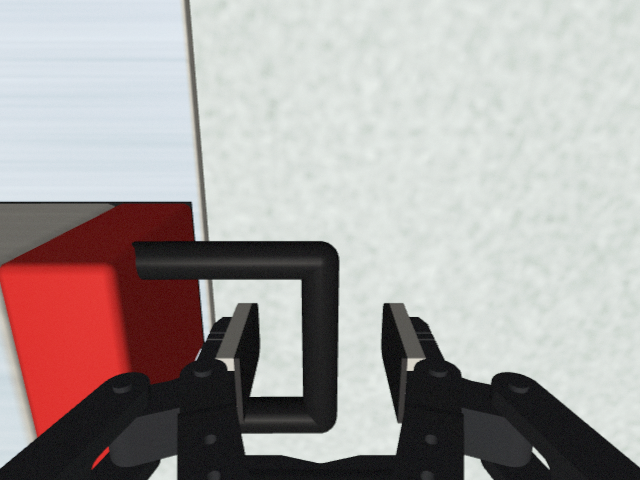

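```bash

python3 -m crank '[{"tx":0,"ty":0,"tz":0,"roll":0},{"tx":0,"ty":0,"tz":0,"roll":0},{"tx":0,"ty":0,"tz":0,"roll":0},{"tx":0,"ty":0,"tz":0,"roll":0}]' 0 25
python3 -c "
from go import *
to([.548,.049,.049],1.8154)
import cv2
from fit import *
c=robot.camera('wrist')
cv2.imwrite('pics/w7.png',c['image'][:,:,::-1])
"
```

```text
clock: 10.85
eef_pos: [0.5476, 0.0492, 0.0514]
tcp_rot: [-0.006, -0.122, 0.992, 0.001]
force: [-0.5, 0.6, -1.8]
grip_width: 0.0108
t 10.85 pos [0.5476 0.0492 0.0514] toolz [-0.012  0.    -1.   ] yang 1.816 F [-0.5  0.6 -1.8] q [ 0.09  0.41 -0.25  0.92  0.   -0.16] w 0.0108
need tool cm [-0.04 -0.03  0.24] roll 0.001
```

View pics/w7.png

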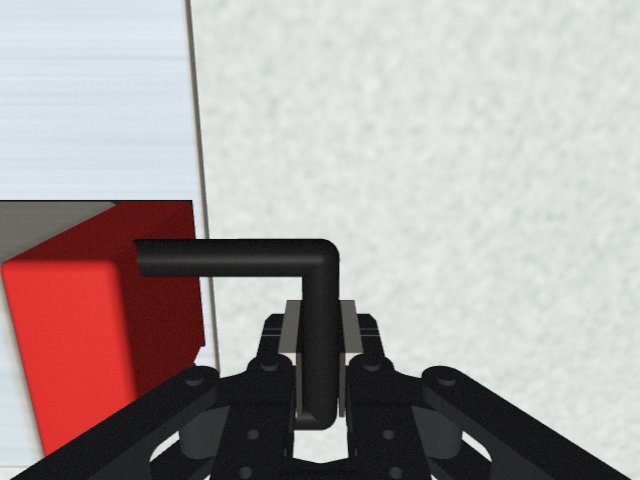

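```bash
cat > arc.py <<'E'
from go import *
R=.2125;f0=np.arctan2(56,205);psi=.2446
S=np.array([.5476,.0492,.0514])
yh=np.array([-np.sin(psi),np.cos(psi),0])
def P(th): f=f0+np.radians(th); return S+R*(np.cos(f)-np.cos(f0))*yh+np.array([0,0,R*(np.sin(f)-np.sin(f0))])
if __name__=="__main__":
    s=robot.get_state();M=rot(s);p=s["eef_pos"]
    # current angle estimate from height/y
    d=p-S; y=d@yh+.205; z=d[2]+.056; print("th now",np.degrees(np.arctan2(z,y)-f0).round(2),"r",np.hypot(y,z).round(4))
    to(P(float(sys.argv[1])),psi+np.pi/2)
    prev=p
    for th in np.arange(float(sys.argv[1]),float(sys.argv[2])+.01,3.75):
        q=P(th); print(th,(M.T@(q-prev)*100).round(2)); prev=q
E
python3 arc.py 3.75 90
```

```text
th now 0.02 r 0.2126
t 10.9 pos [0.5476 0.0492 0.0515] toolz [-0.011  0.    -1.   ] yang 1.816 F [-0.3 -0.2 -1.8] q [ 0.09  0.41 -0.25  0.92  0.   -0.16] w 0.0107
need tool cm [ 0.02 -0.41 -1.32] roll 0.001
3.75 [ 0.02 -0.41 -1.32]
7.5 [ 0.01 -0.49 -1.3 ]
11.25 [ 0.01 -0.58 -1.27]
15.0 [ 0.01 -0.66 -1.23]
18.75 [ 0.01 -0.74 -1.18]
22.5 [ 0.01 -0.81 -1.13]
26.25 [ 0.01 -0.88 -1.07]
30.0 [ 0.01 -0.95 -1.01]
33.75 [ 0.01 -1.02 -0.95]
37.5 [ 0.01 -1.08 -0.88]
41.25 [ 0.01 -1.13 -0.81]
45.0 [ 0.01 -1.18 -0.73]
48.75 [ 0.01 -1.23 -0.65]
52.5 [ 0.01 -1.27 -0.57]
56.25 [ 0.01 -1.3  -0.49]
60.0 [ 0.01 -1.33 -0.4 ]
63.75 [ 0.   -1.35 -0.31]
67.5 [ 0.   -1.37 -0.22]
71.25 [ 0.   -1.38 -0.13]
75.0 [ 0.   -1.39 -0.04]
78.75 [ 0.   -1.39  0.05]
82.5 [-0.   -1.38  0.14]
86.25 [-0.   -1.37  0.23]
90.0 [-0.   -1.35  0.32]
```

```bash

python3 -m crank '[{"tx":0,"ty":-0.4,"tz":-1.3,"roll":0},{"tx":0,"ty":-0.5,"tz":-1.3,"roll":0},{"tx":0,"ty":-0.6,"tz":-1.25,"roll":0},{"tx":0,"ty":-0.65,"tz":-1.25,"roll":0}]'
python3 arc.py 18.75 40
python3 -c "
from go import *
import cv2
cv2.imwrite('pics/s8.png',robot.camera('side')['image'][150:390,180:500,::-1])
cv2.imwrite('pics/w8.png',robot.camera('wrist')['image'][:,:,::-1])
"
```

```text
clock: 11.4
eef_pos: [0.5532, 0.0274, 0.1055]
tcp_rot: [-0.006, -0.123, 0.992, 0.001]
force: [0.4, -0.8, -4.0]
grip_width: 0.0107
th now 15.82 r 0.2132
t 11.4 pos [0.5532 0.0274 0.1055] toolz [-0.013  0.001 -1.   ] yang 1.817 F [ 0.4 -0.8 -4. ] q [ 0.05  0.37 -0.16  1.05  0.   -0.2 ] w 0.0107
need tool cm [ 0.03 -0.64 -0.88] roll 0.001
18.75 [ 0.03 -0.64 -0.88]
22.5 [ 0.01 -0.81 -1.13]
26.25 [ 0.01 -0.88 -1.07]
30.0 [ 0.01 -0.95 -1.01]
33.75 [ 0.01 -1.02 -0.95]
37.5 [ 0.01 -1.08 -0.88]
```

View pics/s8.png

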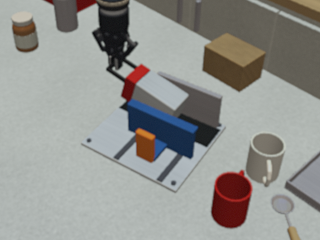

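View pics/w8.png

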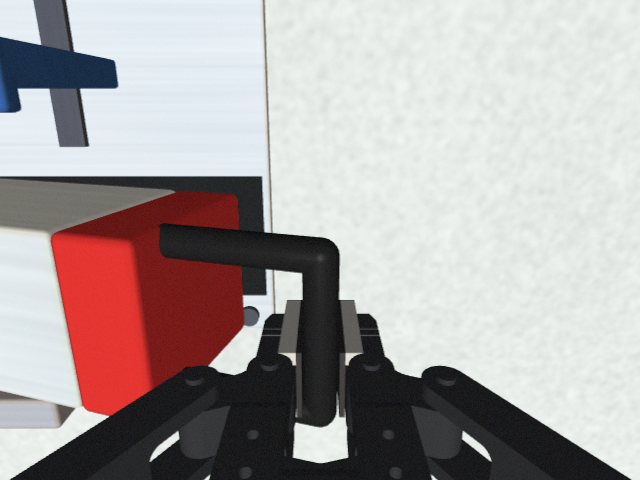

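The canister is tipping up cleanly, pivoting on its foot with the bar turning in the pads. I'll continue along the arc.

```bash

python3 -m crank '[{"tx":0,"ty":-0.65,"tz":-0.9,"roll":0},{"tx":0,"ty":-0.8,"tz":-1.1,"roll":0},{"tx":0,"ty":-0.9,"tz":-1.05,"roll":0},{"tx":0,"ty":-0.95,"tz":-1.0,"roll":0},{"tx":0,"ty":-1.0,"tz":-0.95,"roll":0},{"tx":0,"ty":-1.1,"tz":-0.9,"roll":0}]'
python3 arc.py 41.25 70
python3 -c "
from go import *
import cv2
cv2.imwrite('pics/s9.png',robot.camera('side')['image'][150:390,180:500,::-1])
cv2.imwrite('pics/w9.png',robot.camera('wrist')['image'][:,:,::-1])
"
```

```text
clock: 12.25
eef_pos: [0.5681, -0.0278, 0.1688]
tcp_rot: [-0.006, -0.123, 0.992, 0.002]
force: [0.3, 1.7, -1.4]
grip_width: 0.0108
th now 38.85 r 0.2139
t 12.25 pos [ 0.5681 -0.0278  0.1688] toolz [-0.012  0.002 -1.   ] yang 1.817 F [ 0.3  1.7 -1.4] q [-0.05  0.35 -0.02  1.22  0.   -0.3 ] w 0.0108
need tool cm [ 0.13 -0.81 -0.39] roll 0.001
41.25 [ 0.13 -0.81 -0.39]
45.0 [ 0.01 -1.18 -0.73]
48.75 [ 0.01 -1.23 -0.66]
52.5 [ 0.01 -1.27 -0.57]
56.25 [ 0.01 -1.3  -0.49]
60.0 [ 0.01 -1.33 -0.4 ]
63.75 [ 0.01 -1.35 -0.32]
67.5 [ 0.   -1.37 -0.23]
```

View pics/w9.png

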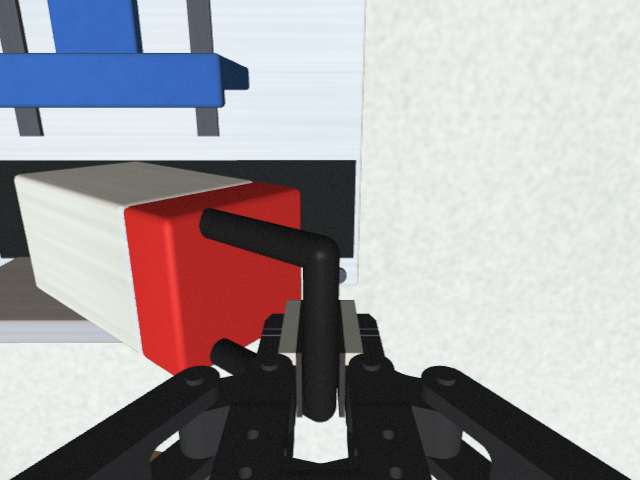

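View pics/s9.png

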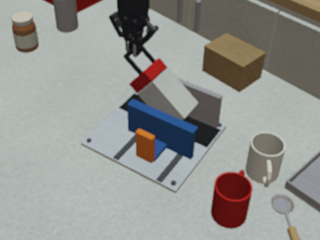

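```bash

python3 -m crank '[{"tx":0.1,"ty":-0.8,"tz":-0.4,"roll":0},{"tx":0,"ty":-1.2,"tz":-0.7,"roll":0},{"tx":0,"ty":-1.25,"tz":-0.65,"roll":0},{"tx":0,"ty":-1.25,"tz":-0.55,"roll":0},{"tx":0,"ty":-1.3,"tz":-0.5,"roll":0},{"tx":0,"ty":-1.3,"tz":-0.4,"roll":0}]'
python3 arc.py 63.75 90
python3 -c "
from go import *
import cv2
cv2.imwrite('pics/w10.png',robot.camera('wrist')['image'][:,:,::-1])
"
```

```text
clock: 13.1
eef_pos: [0.586, -0.0978, 0.2031]
tcp_rot: [-0.004, -0.123, 0.992, 0.004]
force: [-0.6, 0.3, -0.6]
grip_width: 0.011
th now 60.4 r 0.2144
t 13.1 pos [ 0.586  -0.0978  0.2031] toolz [-0.009  0.006 -1.   ] yang 1.818 F [-0.6  0.3 -0.6] q [-0.17  0.37  0.11  1.32  0.   -0.42] w 0.011
need tool cm [ 0.17 -1.26 -0.1 ] roll 0.003
63.75 [ 0.17 -1.26 -0.1 ]
67.5 [ 0.01 -1.37 -0.23]
71.25 [ 0.   -1.38 -0.14]
75.0 [ 0.   -1.39 -0.05]
78.75 [ 0.   -1.39  0.04]
82.5 [ 0.   -1.38  0.13]
86.25 [ 0.   -1.37  0.22]
90.0 [ 0.   -1.36  0.31]
```

View pics/w10.png

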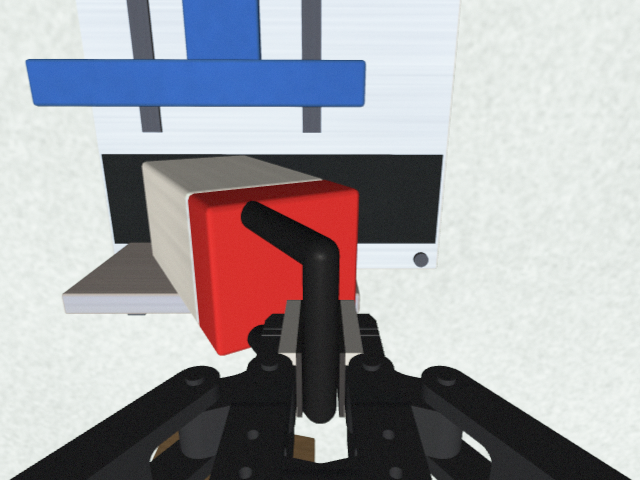

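```bash

python3 -m crank '[{"tx":0.15,"ty":-1.2,"tz":-0.15,"roll":0},{"tx":0,"ty":-1.3,"tz":-0.2,"roll":0},{"tx":0,"ty":-1.3,"tz":-0.15,"roll":0},{"tx":0,"ty":-1.3,"tz":-0.05,"roll":0},{"tx":0,"ty":-1.3,"tz":0.05,"roll":0}]'
python3 arc.py 82.5 90
python3 -c "
from go import *
import cv2
cv2.imwrite('pics/w11.png',robot.camera('wrist')['image'][:,:,::-1])
cv2.imwrite('pics/s11.png',cv2.resize(robot.camera('side')['image'][150:390,230:480,::-1],None,fx=2.4,fy=2.4))
"
```

```text
clock: 13.78
eef_pos: [0.6019, -0.1656, 0.2084]
tcp_rot: [-0.003, -0.123, 0.992, 0.003]
force: [-0.5, 0.9, 0.8]
grip_width: 0.011
th now 79.17 r 0.2137
t 13.78 pos [ 0.6019 -0.1656  0.2084] toolz [-0.007  0.005 -1.   ] yang 1.817 F [-0.5  0.9  0.8] q [-0.27  0.42  0.2   1.36  0.   -0.52] w 0.011
need tool cm [ 0.07 -1.22  0.24] roll 0.002
82.5 [ 0.07 -1.22  0.24]
86.25 [ 0.   -1.37  0.22]
90.0 [ 0.   -1.35  0.31]
```

View pics/w11.png

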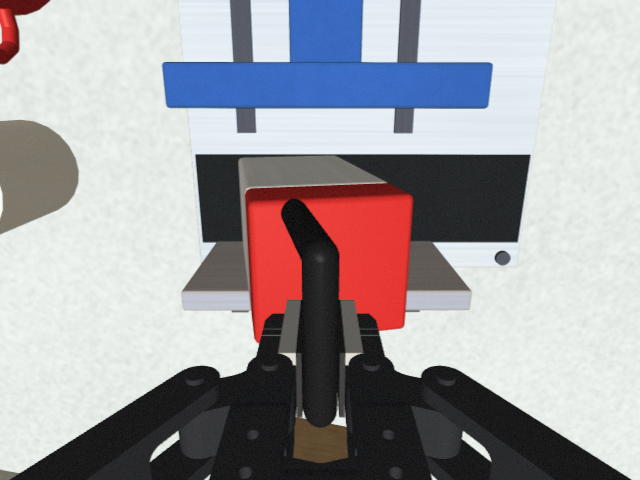

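View pics/s11.png

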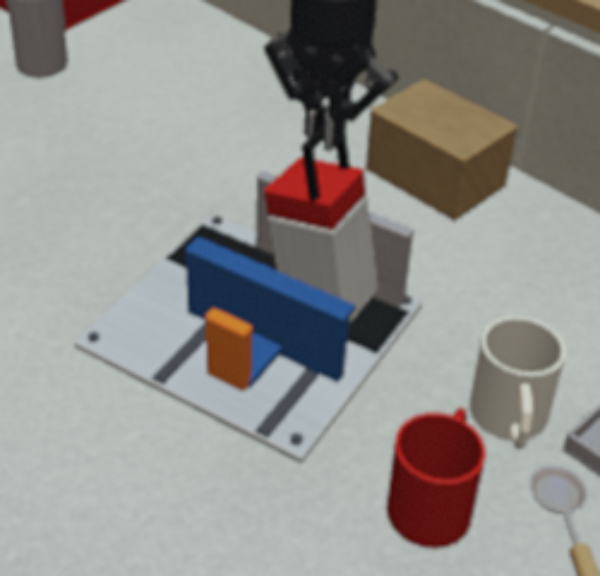

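```bash

python3 -m crank '[{"tx":0.05,"ty":-0.8,"tz":0.12,"roll":0},{"tx":0,"ty":-0.7,"tz":0.12,"roll":0},{"tx":0,"ty":-0.7,"tz":0.13,"roll":0},{"tx":0,"ty":-0.7,"tz":0.15,"roll":0},{"tx":0,"ty":-0.5,"tz":0.12,"roll":0},{"tx":0,"ty":0,"tz":0,"roll":0}]'
python3 arc.py 90 90
python3 -c "
from go import *
import cv2
cv2.imwrite('pics/w12.png',robot.camera('wrist')['image'][:,:,::-1])
cv2.imwrite('pics/s12.png',cv2.resize(robot.camera('side')['image'][170:370,280:480,::-1],None,fx=3,fy=3,interpolation=cv2.INTER_CUBIC))
"
```

```text
clock: 14.62
eef_pos: [0.6107, -0.2017, 0.2016]
tcp_rot: [-0.003, -0.122, 0.992, 0.002]
force: [0.9, -0.4, 1.9]
grip_width: 0.0106
th now 89.32 r 0.2131
t 14.62 pos [ 0.6107 -0.2017  0.2016] toolz [-0.006  0.003 -1.   ] yang 1.816 F [ 0.9 -0.4  1.9] q [-0.32  0.46  0.24  1.36  0.   -0.56] w 0.0106
need tool cm [ 0.04 -0.23  0.12] roll 0.0
90.0 [ 0.04 -0.23  0.12]
```

View pics/w12.png

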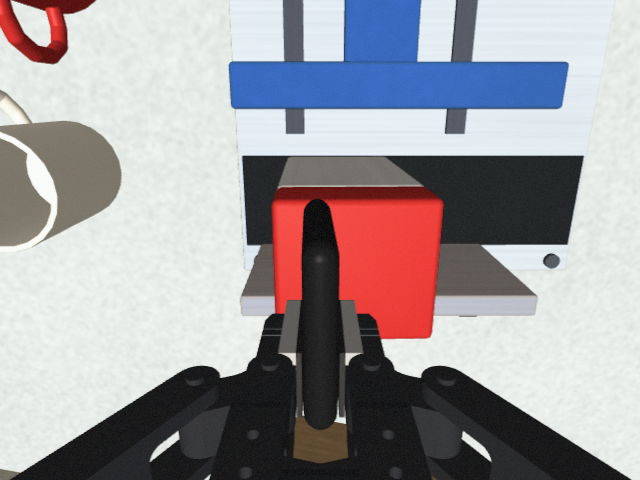

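View pics/s12.png

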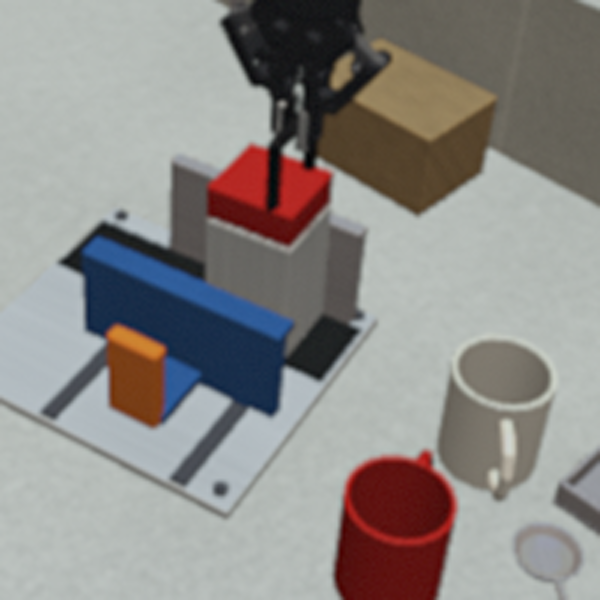

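```bash

python3 -m crank '[{"tx":0,"ty":-0.2,"tz":0.1,"roll":0},{"tx":0,"ty":0,"tz":0.05,"roll":0},{"tx":0,"ty":0,"tz":0,"roll":0}]'
python3 arc.py 90 90
python3 -c "
from go import *
import cv2
from fit import *
c=robot.camera('wrist')
cv2.imwrite('pics/w13.png',c['image'][:,:,::-1])
"
```

```text
clock: 15.1
eef_pos: [0.6113, -0.2034, 0.2012]
tcp_rot: [-0.002, -0.123, 0.992, 0.001]
force: [0.5, -1.2, 0.2]
grip_width: 0.0105
th now 89.81 r 0.2131
t 15.1 pos [ 0.6113 -0.2034  0.2012] toolz [-0.004  0.002 -1.   ] yang 1.817 F [ 0.5 -1.2  0.2] q [-0.32  0.46  0.24  1.36  0.   -0.57] w 0.0105
need tool cm [ 0.06 -0.05  0.08] roll 0.001
90.0 [ 0.06 -0.05  0.08]
```

View pics/w13.png

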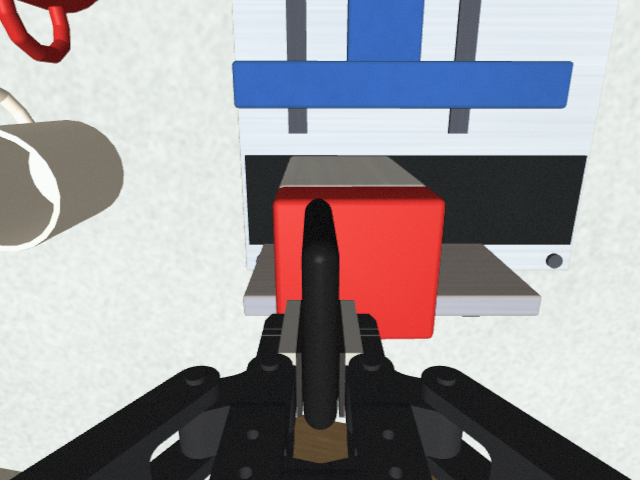

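The canister is essentially upright: the handle arm is seen end-on at (319,260) and the lid square is at (275–443, 200–338). Next I release and lift away.

```bash

python3 -m crank '[{"tx":0,"ty":0,"tz":0,"roll":0},{"tx":0,"ty":0,"tz":0,"roll":0},{"tx":0,"ty":0,"tz":0,"roll":0},{"tx":0,"ty":0,"tz":0,"roll":0}]' 4.0
python3 arc.py 90 90
python3 -m crank '[{"tx":0,"ty":0,"tz":-1,"roll":0},{"tx":0,"ty":0,"tz":-2,"roll":0},{"tx":0,"ty":0,"tz":-3,"roll":0},{"tx":0,"ty":0,"tz":-3,"roll":0},{"tx":0,"ty":0,"tz":0,"roll":0}]'
python3 -c "
from go import *
import cv2
to([.4525,-.1999,.3],.2446)
cv2.imwrite('pics/w14.png',robot.camera('wrist')['image'][:,:,::-1])
cv2.imwrite('pics/s14.png',cv2.resize(robot.camera('side')['image'][170:370,280:480,::-1],None,fx=3,fy=3,interpolation=cv2.INTER_CUBIC))
"
```

```text
clock: 15.65
eef_pos: [0.6109, -0.2027, 0.2001]
tcp_rot: [-0.003, -0.123, 0.992, 0.002]
force: [-0.6, -0.1, 0.1]
grip_width: 0.0402
th now 89.69 r 0.2119
t 15.65 pos [ 0.6109 -0.2027  0.2001] toolz [-0.006  0.003 -1.   ] yang 1.817 F [-0.6 -0.1  0.1] q [-0.32  0.46  0.24  1.36  0.   -0.57] w 0.0402
need tool cm [ 0.04 -0.13 -0.03] roll 0.002
90.0 [ 0.04 -0.13 -0.03]
clock: 16.27
eef_pos: [0.6114, -0.2029, 0.2953]
tcp_rot: [-0.002, -0.123, 0.992, 0.002]
force: [0.0, -0.2, -0.2]
grip_width: 0.0399
t 16.27 pos [ 0.6114 -0.2029  0.2953] toolz [-0.005  0.003 -1.   ] yang 1.817 F [ 0.  -0.2 -0.2] q [-0.32  0.45  0.47  1.59  0.   -0.57] w 0.0399
need tool cm [15.34  4.17 -0.38] roll 1.573
```

View pics/w14.png

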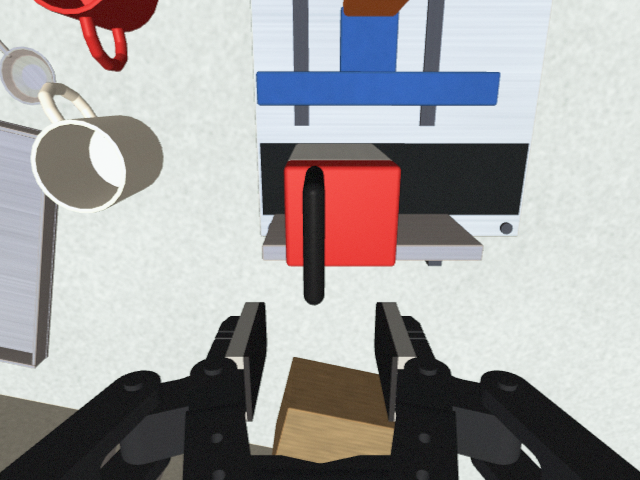

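View pics/s14.png

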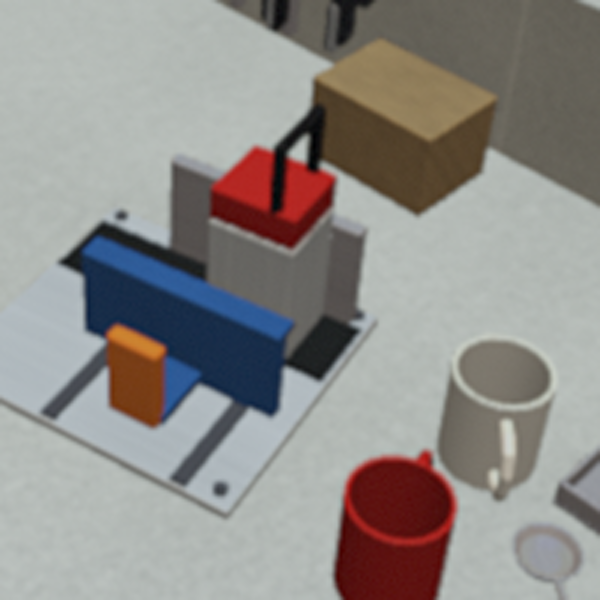

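The canister stands upright by itself with its handle vertical, and the bystanders have not moved. Now I go back to the tab.

```bash

python3 -m crank '[{"tx":5.1,"ty":1.4,"tz":0,"roll":0},{"tx":5.1,"ty":1.4,"tz":0,"roll":0},{"tx":5.1,"ty":1.4,"tz":0,"roll":0},{"tx":0,"ty":0,"tz":0,"roll":0}]' 5.5
python3 -m crank '[{"tx":0,"ty":0,"tz":0,"roll":0.158},{"tx":0,"ty":0,"tz":0,"roll":0.158},{"tx":0,"ty":0,"tz":0,"roll":0.158},{"tx":0,"ty":0,"tz":0,"roll":0.158},{"tx":0,"ty":0,"tz":0,"roll":0.158},{"tx":0,"ty":0,"tz":0,"roll":0.158},{"tx":0,"ty":0,"tz":0,"roll":0.158},{"tx":0,"ty":0,"tz":0,"roll":0.158},{"tx":0,"ty":0,"tz":0,"roll":0.158},{"tx":0,"ty":0,"tz":0,"roll":0.151},{"tx":0,"ty":0,"tz":0,"roll":0}]'
python3 -c "
from go import *
to([.4518,-.1999,.11],.2446)"
```

```text
clock: 16.88
eef_pos: [0.446, -0.198, 0.2878]
tcp_rot: [-0.008, -0.123, 0.992, 0.005]
force: [0.6, 0.7, -0.4]
grip_width: 0.0551
clock: 18.25
eef_pos: [0.4504, -0.1974, 0.2787]
tcp_rot: [-0.015, 0.635, 0.773, -0.004]
force: [-0.4, -0.8, 0.2]
grip_width: 0.0554
t 18.25 pos [ 0.4504 -0.1974  0.2787] toolz [-0.027  0.013 -1.   ] yang 0.196 F [-0.4 -0.8  0.2] q [-0.41  0.19  0.05  1.45  0.    0.96] w 0.0554
need tool cm [-0.57  0.5  16.85] roll -0.049
```

```bash

python3 -m crank '[{"tx":-0.3,"ty":0.2,"tz":4,"roll":-0.05},{"tx":-0.2,"ty":0.1,"tz":4,"roll":0},{"tx":-0.1,"ty":0.1,"tz":4,"roll":0},{"tx":0,"ty":0,"tz":3,"roll":0},{"tx":0,"ty":0,"tz":0,"roll":0}]'
python3 -c "
from go import *
import cv2
to([.4518,-.1999,.054],.2446)
cv2.imwrite('pics/w15.png',robot.camera('wrist')['image'][:,:,::-1])"
```

```text
clock: 18.88
eef_pos: [0.4533, -0.2004, 0.1227]
tcp_rot: [-0.015, 0.606, 0.795, -0.003]
force: [0.4, -0.8, 0.7]
grip_width: 0.0548
t 18.88 pos [ 0.4533 -0.2004  0.1227] toolz [-0.027  0.013 -1.   ] yang 0.268 F [ 0.4 -0.8  0.7] q [-0.42  0.27 -0.26  1.07  0.    0.89] w 0.0548
need tool cm [-0.05  0.02  6.87] roll 0.023
```

View pics/w15.png

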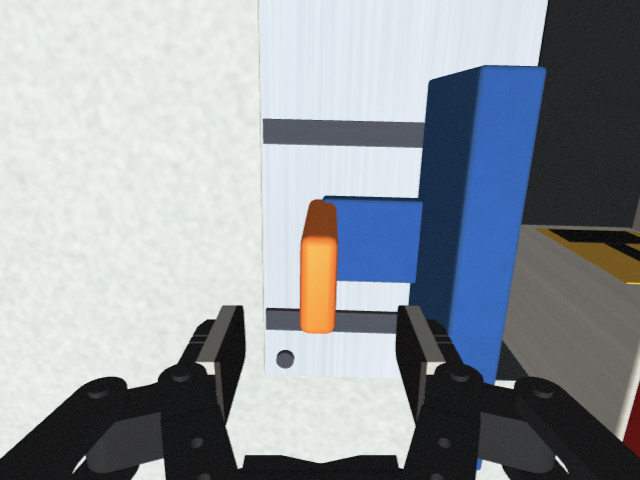

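```bash

python3 -m crank '[{"tx":0,"ty":0,"tz":2.5,"roll":0.02},{"tx":0,"ty":0,"tz":2.5,"roll":0},{"tx":0,"ty":0,"tz":1.9,"roll":0},{"tx":0,"ty":0,"tz":0,"roll":0}]'
python3 -c "
from go import *
to([.4518,-.1999,.054],.2446)"
python3 -m crank '[{"tx":0,"ty":0,"tz":0,"roll":0},{"tx":0,"ty":0,"tz":0,"roll":0},{"tx":0,"ty":0,"tz":0,"roll":0},{"tx":0,"ty":0,"tz":0,"roll":0}]' 0 30
python3 -c "
from go import *
to([.4951,-.189,.054],.2446)"
```

```text
clock: 19.42
eef_pos: [0.4578, -0.202, 0.0595]
tcp_rot: [-0.009, 0.612, 0.791, -0.002]
force: [-0.5, 0.2, -0.3]
grip_width: 0.055
t 19.43 pos [ 0.4578 -0.202   0.0595] toolz [-0.016  0.008 -1.   ] yang 0.253 F [-0.5  0.2 -0.3] q [-0.42  0.33 -0.35  0.9   0.    0.9 ] w 0.055
need tool cm [ 0.35 -0.52  0.56] roll 0.009
clock: 19.92
eef_pos: [0.4588, -0.2027, 0.0624]
tcp_rot: [-0.008, 0.612, 0.791, -0.002]
force: [-0.5, -1.0, -8.0]
grip_width: 0.0155
t 19.93 pos [ 0.4588 -0.2027  0.0624] toolz [-0.014  0.007 -1.   ] yang 0.254 F [-0.5 -1.  -8. ] q [-0.42  0.33 -0.35  0.91  0.    0.9 ] w 0.0155
need tool cm [0.41 3.87 0.8 ] roll 0.009
```

```bash

python3 -m crank '[{"tx":0,"ty":0.4,"tz":0,"roll":0},{"tx":0,"ty":0.5,"tz":0,"roll":0},{"tx":0,"ty":0.5,"tz":0,"roll":0},{"tx":0,"ty":0.5,"tz":0,"roll":0},{"tx":0,"ty":0.4,"tz":0,"roll":0},{"tx":0,"ty":0.2,"tz":0,"roll":0},{"tx":0,"ty":0,"tz":0,"roll":0}]'
python3 -c "
from go import *
import cv2
to([.4951,-.189,.054],.2446)
cv2.imwrite('pics/s16.png',cv2.resize(robot.camera('side')['image'][170:370,280:480,::-1],None,fx=3,fy=3,interpolation=cv2.INTER_CUBIC))
cv2.imwrite('pics/w16.png',robot.camera('wrist')['image'][:,:,::-1])
"
```

```text
clock: 20.8
eef_pos: [0.4844, -0.1963, 0.0623]
tcp_rot: [-0.008, 0.612, 0.791, -0.002]
force: [-3.1, -1.7, -1.8]
grip_width: 0.0157
t 20.8 pos [ 0.4844 -0.1963  0.0623] toolz [-0.015  0.006 -1.   ] yang 0.254 F [-3.1 -1.7 -1.8] q [-0.39  0.36 -0.3   0.93  0.    0.93] w 0.0157
need tool cm [0.43 1.23 0.82] roll 0.009
```

View pics/s16.png

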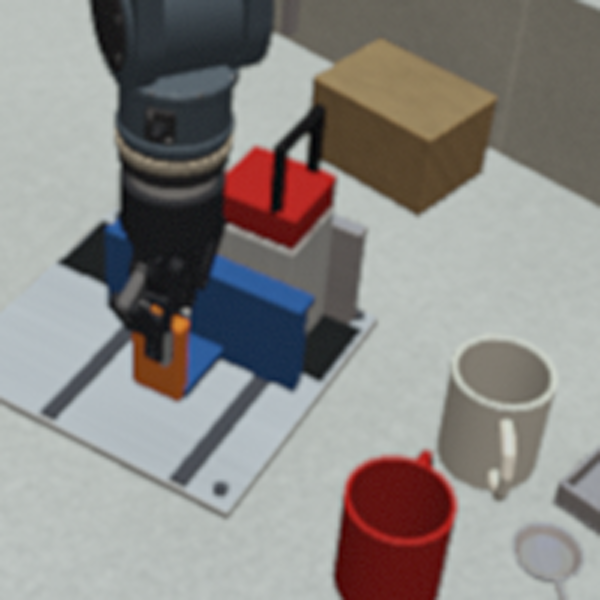

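View pics/w16.png

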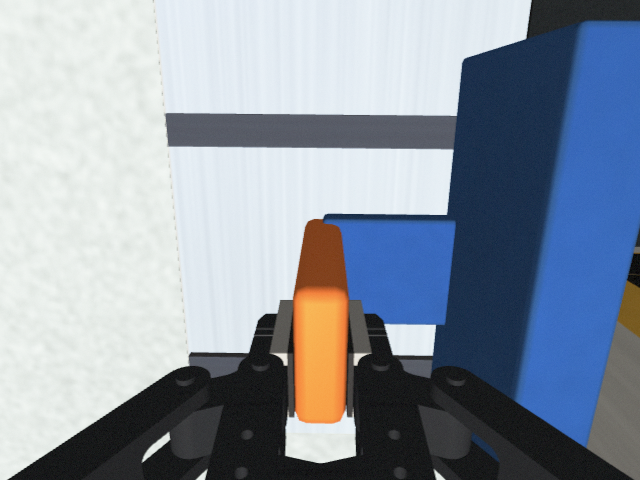

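The jaw should be at about 0.020 now. I close it in small steps and watch the force.

```bash

for i in 1 2; do python3 -m crank '[{"tx":0,"ty":0.15,"tz":0,"roll":0},{"tx":0,"ty":0,"tz":0,"roll":0}]' | grep -E "eef|force"; python3 -c "
from go import *
to([.4951,-.189,.054],.2446)" | tail -1; done
python3 -m crank '[{"tx":0,"ty":0.15,"tz":0,"roll":0},{"tx":0,"ty":0,"tz":0,"roll":0}]' | grep -E "eef|force"; python3 -c "
from go import *
to([.4951,-.189,.054],.2446)"
```

```text
eef_pos: [0.4859, -0.196, 0.0623]
force: [-1.0, -1.0, -4.4]
need tool cm [0.44 1.08 0.83] roll 0.009
eef_pos: [0.4873, -0.1956, 0.0623]
force: [-1.8, -1.5, -3.6]
need tool cm [0.44 0.93 0.83] roll 0.009
eef_pos: [0.488, -0.1954, 0.0623]
force: [-0.6, -0.7, -5.0]
t 21.65 pos [ 0.488  -0.1954  0.0623] toolz [-0.016  0.006 -1.   ] yang 0.253 F [-0.6 -0.7 -5. ] q [-0.38  0.36 -0.29  0.93 -0.    0.94] w 0.0157
need tool cm [0.44 0.86 0.82] roll 0.008
```

```bash

python3 -m crank '[{"tx":0,"ty":0.15,"tz":0,"roll":0},{"tx":0,"ty":0,"tz":0,"roll":0}]' | grep -E "eef|force"; python3 -c "
from go import *
to([.4951,-.189,.054],.2446)
import cv2
cv2.imwrite('pics/s17.png',cv2.resize(robot.camera('side')['image'][170:370,280:480,::-1],None,fx=3,fy=3,interpolation=cv2.INTER_CUBIC))"
```

```text
eef_pos: [0.4882, -0.1954, 0.0624]
force: [-1.5, -1.7, -2.9]
t 21.9 pos [ 0.4882 -0.1954  0.0624] toolz [-0.018  0.005 -1.   ] yang 0.252 F [-1.5 -1.7 -2.9] q [-0.38  0.37 -0.29  0.93 -0.    0.94] w 0.0154
need tool cm [0.44 0.84 0.83] roll 0.008
```

View pics/s17.png

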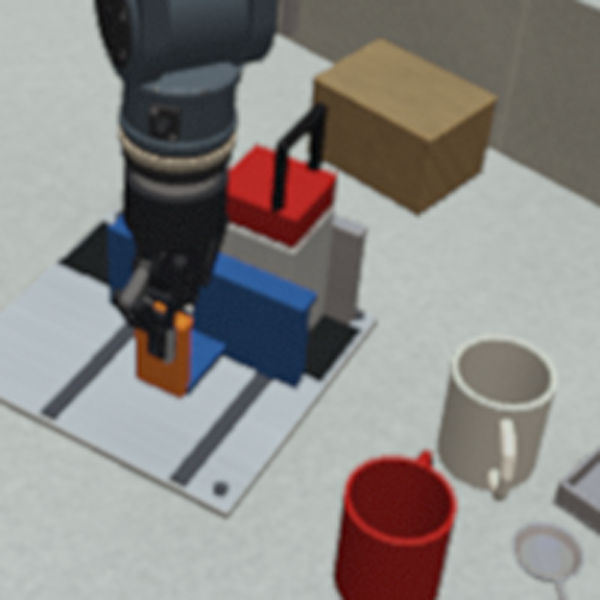

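```bash

python3 -m crank '[{"tx":0,"ty":0.3,"tz":0,"roll":0}]' | grep -E "eef|force";python3 -m crank '[{"tx":0,"ty":0.3,"tz":0,"roll":0}]' | grep -E "eef|force"; python3 -c "
from go import *
to([.4951,-.189,.054],.2446)
import cv2
cv2.imwrite('pics/w18.png',robot.camera('wrist')['image'][:,:,::-1])"
```

```text
eef_pos: [0.4883, -0.1953, 0.0623]
force: [-23.6, -10.5, 11.7]
eef_pos: [0.4882, -0.1954, 0.0623]
force: [-17.6, -9.6, 8.0]
t 22.2 pos [ 0.4882 -0.1954  0.0623] toolz [-0.029  0.001 -1.   ] yang 0.25 F [-17.6  -9.6   8. ] q [-0.38  0.37 -0.28  0.95 -0.01  0.95] w 0.0155
need tool cm [0.44 0.85 0.81] roll 0.006
```

View pics/w18.png

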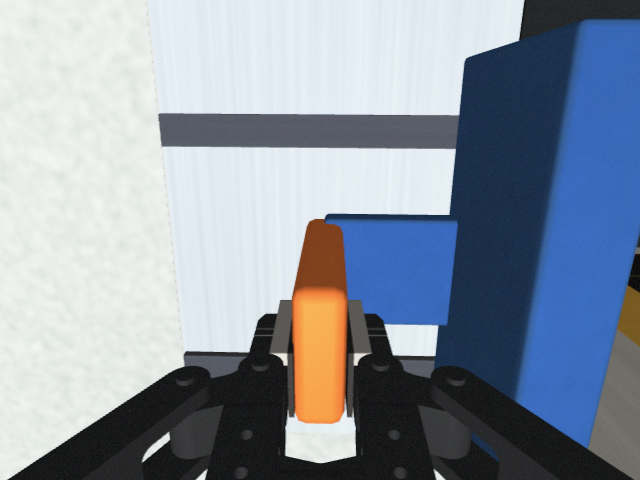

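There is firm resistance of about 25 N with no further travel, so the jaw is shut on the canister. I relax the push, release the tab and retreat.

```bash

python3 -m crank '[{"tx":0,"ty":0,"tz":0,"roll":0},{"tx":0,"ty":0,"tz":0,"roll":0}]' | grep -E "eef|force"
python3 -m crank '[{"tx":0,"ty":0,"tz":0,"roll":0},{"tx":0,"ty":0,"tz":0,"roll":0},{"tx":0,"ty":0,"tz":0,"roll":0},{"tx":0,"ty":0,"tz":0,"roll":0}]' 5
python3 -c "
from go import *
import cv2
to([.4882,-.1954,.2],.2446)
cv2.imwrite('pics/w19.png',robot.camera('wrist')['image'][:,:,::-1])"
```

```text
eef_pos: [0.488, -0.1955, 0.0624]
force: [-4.6, -3.5, -3.8]
clock: 23.0
eef_pos: [0.4899, -0.1953, 0.0632]
tcp_rot: [-0.01, 0.613, 0.79, -0.008]
force: [-0.7, -0.3, 0.0]
grip_width: 0.0501
t 23.0 pos [ 0.4899 -0.1953  0.0632] toolz [-0.026  0.001 -1.   ] yang 0.252 F [-0.7 -0.3  0. ] q [-0.37  0.37 -0.28  0.95 -0.01  0.94] w 0.0501
need tool cm [  0.13  -0.51 -13.67] roll 0.007
```

View pics/w19.png

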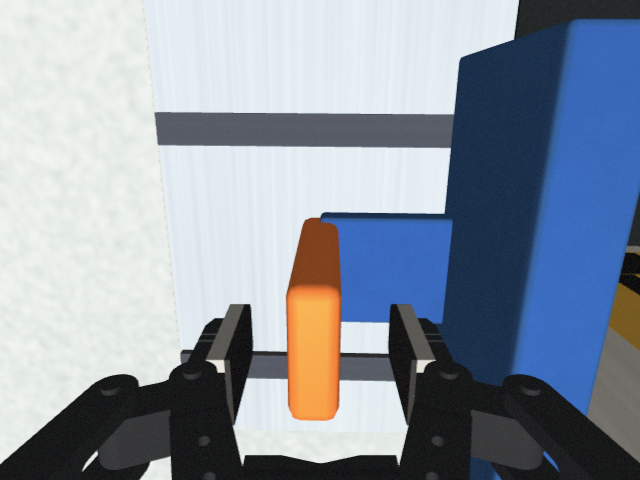

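Both fingers are clear of the tab. I rise, and back away toward the robot.

```bash

python3 -m crank '[{"tx":0,"ty":-0.2,"tz":-2,"roll":0},{"tx":0,"ty":-0.3,"tz":-4,"roll":0},{"tx":0,"ty":0,"tz":-5,"roll":0},{"tx":0,"ty":-1,"tz":-5,"roll":0},{"tx":0,"ty":-4,"tz":0,"roll":0},{"tx":0,"ty":-5,"tz":0,"roll":0},{"tx":0,"ty":0,"tz":0,"roll":0}]'
python3 -c "
from go import *
import cv2
to([.4882,-.1954,.2],.2446)
cv2.imwrite('pics/w20.png',robot.camera('wrist')['image'][:,:,::-1])
t=robot.camera('top')['image'][:,:,::-1]
cv2.imwrite('pics/t20.png',t);cv2.imwrite('pics/t20c.png',cv2.resize(t[190:310,280:420],None,fx=5,fy=5,interpolation=cv2.INTER_CUBIC))
s=robot.camera('side')['image'][:,:,::-1]
cv2.imwrite('pics/s20.png',cv2.resize(s[170:370,280:480],None,fx=3,fy=3,interpolation=cv2.INTER_CUBIC))"
```

```text
clock: 23.92
eef_pos: [0.3904, -0.2221, 0.2312]
tcp_rot: [-0.01, 0.612, 0.791, -0.008]
force: [0.1, -0.1, -0.6]
grip_width: 0.05
t 23.93 pos [ 0.3904 -0.2221  0.2312] toolz [-0.025 -0.    -1.   ] yang 0.253 F [ 0.1 -0.1 -0.6] q [-0.51  0.13 -0.16  1.31 -0.01  0.81] w 0.05
need tool cm [ 0.12 10.21  2.87] roll 0.009
```

View pics/w20.png

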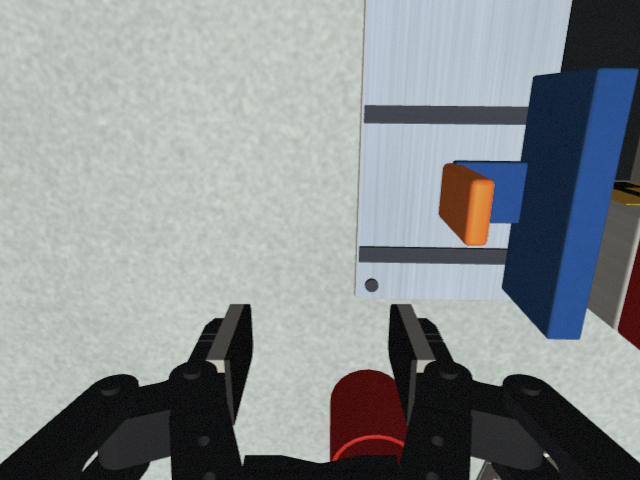

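View pics/t20c.png

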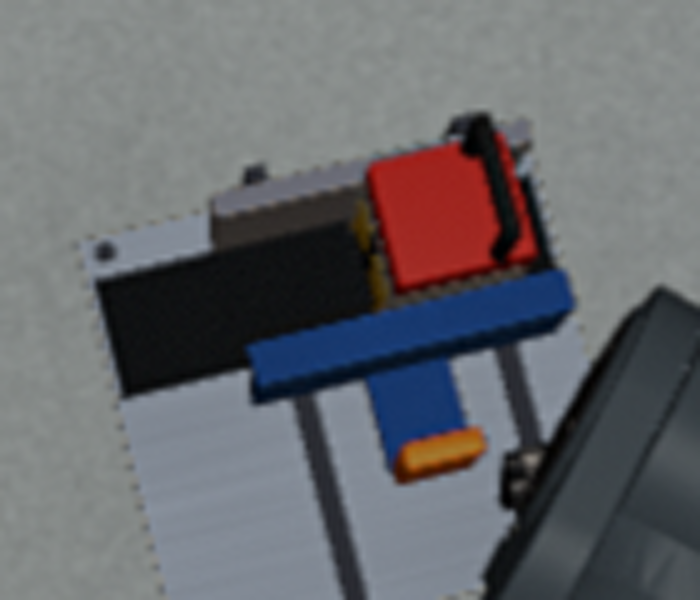

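View pics/s20.png

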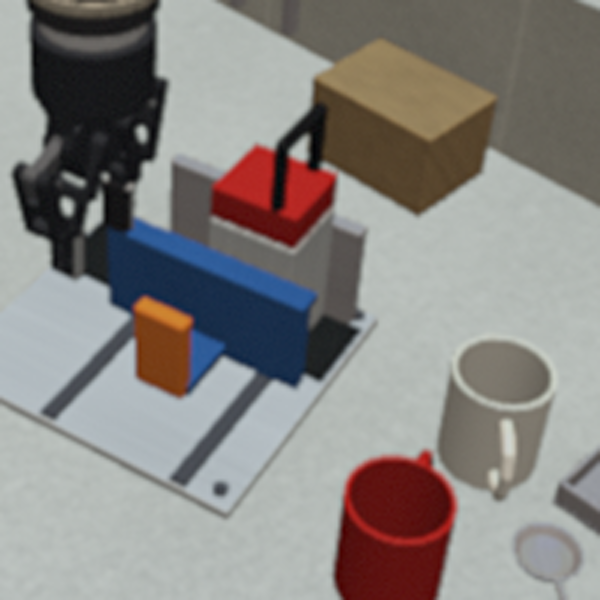

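```bash
python3 - <<'E'
from fit import *
c={n:robot.camera(n) for n in("top","side")}
a={n:cv2.imread(f"pics/{n}0.png") for n in c}; psi=.2446
hx=np.array([np.cos(psi),np.sin(psi),0]);o=np.array([.5936,-.133,0])
for n,box in [("top",(322,248,340,272)),("top",(384,236,402,258)),("top",(355,268,380,288)),("side",(375,262,392,302)),("side",(322,262,350,304)),("top",(364,205,392,228))]:
    x0,y0,x1,y1=box
    T=a[n][y0:y1,x0:x1]; b=c[n]["image"][:,:,::-1]
    u=4
    Tb=cv2.resize(T,None,fx=u,fy=u,interpolation=cv2.INTER_CUBIC)
    S=cv2.resize(np.ascontiguousarray(b[y0-12:y1+12,x0-12:x1+12]),None,fx=u,fy=u,interpolation=cv2.INTER_CUBIC)
    m=cv2.matchTemplate(S,Tb,cv2.TM_CCOEFF_NORMED);_,v,_,l=cv2.minMaxLoc(m)
    d=np.array(l)/u-12
    P=o+Rz(psi)@np.array([-.05 if n=="top" else -.06,-.03,.1])
    J=(proj(c[n],P-hx*.005)-proj(c[n],P+hx*.005))/10  # px per mm opening
    print(n,box,"corr",round(v,3),"d",d,"px/mm",J.round(3),"mm",(d@J/(J@J)).round(2))
# bystanders
for n,box in [("top",(425,212,458,248)),("top",(430,258,470,298)),("top",(128,195,166,233)),("top",(130,258,168,290)),("side",(425,282,470,335)),("side",(390,318,434,378)),("side",(448,342,490,418)),("side",(230,120,262,182)),("side",(190,160,220,202))]:
    x0,y0,x1,y1=box
    S=np.ascontiguousarray(c[n]["image"][y0-8:y1+8,x0-8:x1+8,::-1])
    m=cv2.matchTemplate(S,a[n][y0:y1,x0:x1],cv2.TM_CCOEFF_NORMED);_,v,_,l=cv2.minMaxLoc(m);print(n,box,round(v,3),np.array(l)-8)
E
```

```text
top (322, 248, 340, 272) corr 0.402 d [-12. -12.] px/mm [0.094 0.352] mm -40.3
top (384, 236, 402, 258) corr 0.919 d [0.5 2.5] px/mm [0.094 0.352] mm 6.98
top (355, 268, 380, 288) corr 0.97 d [0.25 2.75] px/mm [0.094 0.352] mm 7.47
side (375, 262, 392, 302) corr 0.943 d [-1.    1.25] px/mm [-0.223  0.235] mm 4.93
side (322, 262, 350, 304) corr 0.997 d [-1.75  2.  ] px/mm [-0.223  0.235] mm 8.21
top (364, 205, 392, 228) corr 0.705 d [-1.25 -6.5 ] px/mm [0.094 0.352] mm -18.11
top (425, 212, 458, 248) 1.0 [0 0]
top (430, 258, 470, 298) 0.574 [0 0]
top (128, 195, 166, 233) 1.0 [0 0]
top (130, 258, 168, 290) 1.0 [0 0]
side (425, 282, 470, 335) 1.0 [0 0]
side (390, 318, 434, 378) 1.0 [0 0]
side (448, 342, 490, 418) 1.0 [0 0]
side (230, 120, 262, 182) 0.999 [0 0]
side (190, 160, 220, 202) 1.0 [0 0]
```

```bash
python3 - <<'E'
from fit import *
c={n:robot.camera(n) for n in("top","side")}; psi=.2446
o=np.array([.5936,-.133,0]); off={"top":np.array([-1,-1.4,-1.1])/1e3,"side":np.array([.6,0,-5.6])/1e3}
off0={n:(280,190,5) if n=="top" else (280,170,3) for n in c}
L=[("top",(35,38),(368,170)),("top",(35,-38),(503,130)),("top",(-35,38),(400,291)),("top",(-35,-38),(533,262)),
("side",(-35,38),(212,192)),("side",(35,38),(258,146)),("side",(35,-38),(337,180)),("side",(-35,-38),(290,226))]
def res(p):
    r=[]
    for n,l,u in L:
        P=o+Rz(psi)@(Rz(p[2])@np.array([l[0],l[1],0])/1000+[p[0],p[1],.162])+off[n]
        r+=list(proj(c[n],P)-[off0[n][i]+(u[i]+.5)/off0[n][2]-.5 for i in(0,1)])
    return np.array(r)
s=least_squares(res,[0,-.056,0]);print(s.x.round(4));print(s.fun.reshape(-1,2).round(1))
E
python3 -c "
import cv2
s=cv2.imread('pics/s20.png');cv2.imwrite('pics/s20c.png',cv2.resize(s[90:350,160:400],None,fx=2.2,fy=2.2))"
```

```text
[-0.0028 -0.0579 -0.0263]
[[-0.  -0.8]
 [ 0.9  1.2]
 [-0.3  0.4]
 [ 1.2  0.1]
 [-1.3 -1.1]
 [-0.9 -0.5]
 [ 0.6 -0.8]
 [ 1.2 -0.4]]
```

View pics/s20c.png

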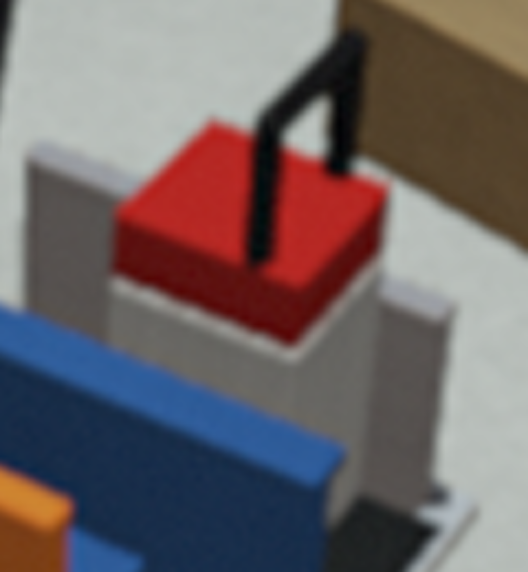

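Lid fit gives its centre within about 3 mm of the flush position, and the bystanders are unmoved. The red mug's top-view match fails (0.574) because the arm occludes it there, but its side-view match is exact. I'll measure the jaw gap at high resolution from the wrist camera, above the tab.

```bash

python3 -m crank '[{"tx":0,"ty":4,"tz":0,"roll":0},{"tx":0,"ty":4,"tz":0,"roll":0},{"tx":0,"ty":2,"tz":0,"roll":0},{"tx":0,"ty":0,"tz":0,"roll":0}]'
python3 -c "
from go import *
import cv2
to([.4882,-.1954,.2],.2446)
w=robot.camera('wrist')['image'][:,:,::-1]
cv2.imwrite('pics/w21.png',w);cv2.imwrite('pics/w21c.png',cv2.resize(w[20:340,320:640],(600,600),interpolation=cv2.INTER_CUBIC))"
```

```text
clock: 24.78
eef_pos: [0.4945, -0.1945, 0.2257]
tcp_rot: [-0.012, 0.61, 0.792, -0.008]
force: [-0.6, 0.2, -0.3]
grip_width: 0.0501
t 24.77 pos [ 0.4945 -0.1945  0.2257] toolz [-0.028  0.001 -1.   ] yang 0.258 F [-0.6  0.2 -0.3] q [-0.37  0.27  0.02  1.34 -0.01  0.94] w 0.0501
need tool cm [ 0.05 -0.56  2.59] roll 0.013
```

View pics/w21c.png

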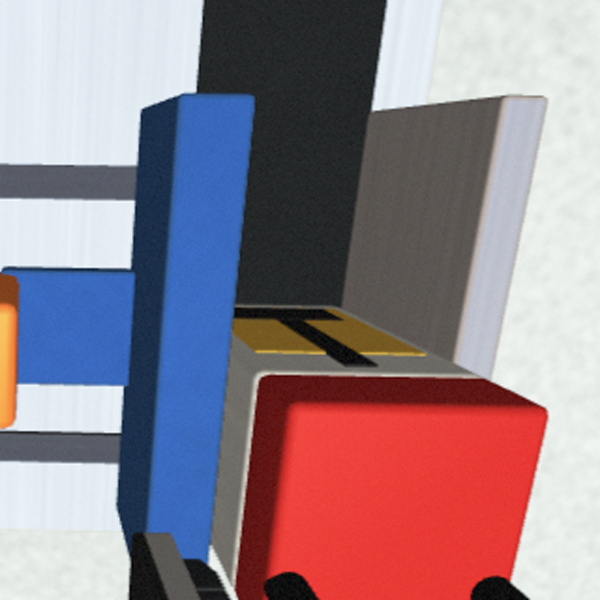

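```bash
python3 - <<'E'
from fit import *
c=robot.camera("wrist")
W=[("j",(10,60,102),(254,96)),("j",(-14,60,102),(181,95)),("h",(35,60,110),(503,97)),("h",(49,60,110),(547,97)),("j",(-62,-7,98),(16,304))]
for zo in (-.0044,0):
  def res(p):
    x,y,psi,q=p;r=[]
    for b,l,u in W:
        l=np.array(l)/1000+([-.031-q,0,0] if b=="j" else 0)
        P=Rz(psi)@l+[x,y,zo]
        r+=list(proj(c,P)-[320+(u[0]+.5)/1.875-.5,20+(u[1]+.5)/1.875-.5])
    return np.array(r+[(p[2]-.2446)/.002])
  s=least_squares(res,[.59,-.13,.2446,.014]);print(s.x.round(4),s.fun.round(1))
  # canister upright flush prediction
  x,y,psi,q=s.x
  for yc in (-.056,-.058):
    for l in [(-35,38,162),(35,38,162),(35,38,12),(-35,38,93)]:
      P=Rz(psi)@(np.array(l)/1000+[0,yc,0])+[x,y,zo]; u=proj(c,P); print(l,yc,((u-[320,20])*1.875).round(0))
E
```

```text
[ 0.593  -0.1322  0.2441  0.0151] [ 0.5 -0.  -2.   0.  -0.9 -0.1  0.9  0.2  1.6 -0.2 -0.3]
(-35, 38, 162) -0.056 [288. 391.]
(35, 38, 162) -0.056 [552. 396.]
(35, 38, 12) -0.056 [341. 299.]
(-35, 38, 93) -0.056 [227. 335.]
(-35, 38, 162) -0.058 [288. 398.]
(35, 38, 162) -0.058 [551. 403.]
(35, 38, 12) -0.058 [341. 303.]
(-35, 38, 93) -0.058 [226. 341.]
[ 0.5906 -0.133   0.2437  0.0133] [ 1.3 -0.3 -1.8 -0.3 -1.1 -0.3  1.1 -0.   0.5  1.2 -0.5]
(-35, 38, 162) -0.056 [284. 396.]
(35, 38, 162) -0.056 [553. 401.]
(35, 38, 12) -0.056 [339. 301.]
(-35, 38, 93) -0.056 [222. 338.]
(-35, 38, 162) -0.058 [283. 403.]
(35, 38, 162) -0.058 [551. 408.]
(35, 38, 12) -0.058 [339. 305.]
(-35, 38, 93) -0.058 [222. 344.]
```

From the wrist view, the jaw fits to 0.0133–0.0151 (nominal 0.014). The lid corners, at (290,404) and (547,410), fall within a few crop pixels of an upright, flush canister. The gripper touches nothing, so I hand in.

```bash
python3 -c "
from cell import robot
print(robot.get_state()['force']); print(robot.finish_job()); print(robot.get_state()['clock'])"
```

```text
[-0.17500466 -0.0737223  -0.19912828]
the job is handed in; nothing more can be done
None
the job is handed in; nothing more can be done
```

The dispenser now stands upright on its foot between the jaws, yellow dispensing face towards the open left end, with the blue jaw shut on it. I handed the job in at about 25 s of the 59 s allowed; no verdict was reported.

I pinched the tab to slide the jaw open to about 0.052. I then gripped the handle bar, swung the dispenser up about its foot edge and released it standing. Finally I closed the jaw until it stopped against about 25 N and moved the gripper clear.

**Last checks:**
- **Jaw position:** the wrist camera gave 0.0133–0.0151, against a nominal 0.014 when shut. The other estimates were looser: the robot's own travel put it at 0.0145–0.017 and the top view at about 0.014–0.017. One side-view match gave only 4.9 mm of change from the start against 7–8 mm in the other usable matches, and one top-view match failed.
- **Upright:** in the wrist view the dispenser's corners sit within 1–2 mm of a flush, upright pose. A coarser fit from the top and side views put the lid 2.8 mm off and turned by 0.026 rad, which is about its error.
- **Other things on the counter:** both mugs, the jar, the flask and the spoon matched their starting images with no shift. The red mug's top-view match failed because the arm hid it, but its side-view match was exact.

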